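# Strip the block clamp

### The job

Take the clamp on the plywood board apart so that the printing block is free: take off the wing knob, then the spacer ring, then the wooden clamp bar, laying each one down on the kraft sketch pad before taking the next. The knob is held by a hammer-headed stud hidden inside it: turn it anticlockwise (seen from above) a little at a time, trying each time whether it lifts, until it comes free. Lay the parts gently side by side on the pad, none on another, the ring and the bar flat; leave the printing block where it lies and do not push or knock over the ink bottle and the glue stick.

Things in the scene. Friction and masses are not known exactly. Their poses are not given: they have to be found in the camera images.
- board_center (a point): Centre of the top of the plywood board, 130 mm (its x) by 250 mm (its y), 12 mm thick, fixed to the table; z up. The stud stands at y = +20 mm from here. A wooden step 50 x 25 mm, 20 mm high, centred at y = +82 mm, carries one end of the bar; the printing block carries the other. A strip 8 mm high at y = -116 mm stops the block.
- stud_axis (a point): Top of the upright steel stud of the clamp, 75 mm above the table, on its axis; axes as the board's. From the table up: shoulder 27 mm thick to 57 mm, neck 6 mm thick to 69 mm, then a flat hammer head 25 x 6 mm, 6 mm high, to 75 mm. Which way the head points is not told and cannot be seen under the knob.
- knob_grip (a point): Centre of the black wing knob's wings; z its axis (up), x along the wings. Wings 60 mm long, 10 mm thick; their flat middle, to grip across, reaches from 11 mm below this point to 13 mm above. Under them a closed round cap, 48 mm across; about 60 g. It turns freely; at the start it must turn 30 to 75 degrees anticlockwise from above before it lifts off.
- knob_foot (a point): Centre of the knob's underside, 34 mm below the wings' centre; at the start it rests on the ring. It has a slot 11 x 31 mm in line with the wings, between lands 7 mm thick; the stud's head sits in the hollow above them with 2 mm of play up and down. In line within about 8 degrees and centred within 2 mm it lifts straight off; else it stops after rising 2 mm.
- spacer_center (a point): Centre, half-way up, of the aluminium spacer ring: 56 mm across, 32 mm hole, 16 mm high, z its axis. At the start it lies on the bar, under the knob; the stud passes through with 2.5 mm of play all round. About 60 g.
- bar_center (a point): Centre, half-way up, of the dark wooden clamp bar: 46 mm wide (its x), 150 mm long (its y), 12 mm thick, a 32 mm hole at its centre on the stud; about 150 g. At the start it lies on step and printing block, its underside 32 mm above the table; beside the stud the 20 mm between it and the board are open, so fingers can straddle it.
- block_center (a point): Centre of the loose printing block, 80 x 80 mm, 20 mm high, grey top, lying on the board under one end of the bar.
- pad_center (a point): Centre of the top of the kraft sketch pad that lies fixed on the table: 170 mm (its x) by 190 mm (its y), 9 mm thick; z up.
- ink_bottle: Square dark ink bottle that stands between the board and the pad, 44 x 44 x 57 mm; origin at the centre of its foot, z up.
- glue: Upright glue stick on the cutting mat, behind the gap between board and pad (not the one at the far edge), 26 mm thick, 89 mm high; origin at the centre of its foot, z up.
Not all that is in view belongs to the job. What is shaped like the part that bears knob_grip but purple or turquoise is not meant.

How it is judged (in metres and radians):
On the way, in this order (a step that is already met when the one before it is completed fails the run):
1. the wing knob is off the stud and lies on the pad, let go, while ring and bar are still on the stud (x of knob_grip in the frame of pad_center between -0.085 and 0.085 m and y of knob_grip in the frame of pad_center between -0.095 and 0.095 m and z of knob_grip in the frame of pad_center below 0.04 m and contact force between knob and the fingers below 0.1 N and distance between spacer_center and stud_axis below 0.03 m and distance between bar_center and stud_axis below 0.045 m), for 0.2 s.
2. the spacer ring lies flat on the pad, let go, while the bar is still on the stud (x of spacer_center in the frame of pad_center between -0.085 and 0.085 m and y of spacer_center in the frame of pad_center between -0.095 and 0.095 m and z of spacer_center in the frame of pad_center below 0.013 m and contact force between spacer and the fingers below 0.1 N and distance between bar_center and stud_axis below 0.045 m), for 0.2 s.
3. the clamp bar lies flat on the pad, let go (x of bar_center in the frame of pad_center between -0.085 and 0.085 m and y of bar_center in the frame of pad_center between -0.095 and 0.095 m and z of bar_center in the frame of pad_center below 0.011 m and contact force between bar and the fingers below 0.1 N), for 0.2 s.
At the end, for the whole second after the job is handed in: Knob, ring and bar rest side by side on the pad, let go: each centre over the pad (170 x 190 mm); above the pad's top the ring's centre is under 13 mm, the bar's under 11 mm (both flat), the knob's wing centre under 40 mm. The printing block is within 20 mm of where it lay (x of knob_grip in the frame of pad_center between -0.085 and 0.085 m and y of knob_grip in the frame of pad_center between -0.095 and 0.095 m and z of knob_grip in the frame of pad_center below 0.04 m and x of spacer_center in the frame of pad_center between -0.085 and 0.085 m and y of spacer_center in the frame of pad_center between -0.095 and 0.095 m and z of spacer_center in the frame of pad_center below 0.013 m and x of bar_center in the frame of pad_center between -0.085 and 0.085 m and y of bar_center in the frame of pad_center between -0.095 and 0.095 m and z of bar_center in the frame of pad_center below 0.011 m and linear speed of each of knob, spacer, bar below 0.02 m/s and distance of block_center from where it was at the start of the episode below 0.02 m); the robot touches nothing.
It fails at once if the ink bottle is pushed over 25 mm or tipped (distance of ink_bottle from where it was at the start of the episode above 0.025 m or angle between ink_bottle's own z axis and vertical above 0.5 rad).
It fails at once if the glue stick is pushed over 25 mm or tipped (distance of glue from where it was at the start of the episode above 0.025 m or angle between glue's own z axis and vertical above 0.5 rad).
It fails at once if a part is dropped or thrown (falls faster than about 50 mm of free fall gives) ((linear speed of knob above 1 m/s and contact force between knob and the fingers below 0.1 N) or (linear speed of spacer above 1 m/s and contact force between spacer and the fingers below 0.1 N) or (linear speed of bar above 1 m/s and contact force between bar and the fingers below 0.1 N)).
It also fails if it takes over 70 s, if anything falls off the work surface, if the arm or the gripper's body presses on something with over 40 N, if the wrist force passes 120 N, or if a joint passes its speed limit or range.

### The arm

A 6-joint arm with a two-finger parallel gripper is mounted at the origin on a cart in front of the work surface, level with it; the furniture and walls round the work are solid. World frame = base frame: x ahead of the robot, y to its left, z up, the work surface at z = 0. Lengths are in m, angles in degrees, forces in N, time in s.
With the tool pointing down it reaches from about 0.325 to 0.85 m from the base axis. Payload 4.4 kg.
Tool frame: the origin (TCP) lies at the centre of the arm's flange, where the gripper is bolted on; the fingertips stand 199 mm ahead of it and the grasp point (between the pads) lies 180 mm ahead of it; x points along the fingers, y is the direction in which the jaws open and shut, and the axes are right-handed (so a half turn about x gives the same grasp; the last joint's range is limited). The gripper opens to 94 mm and grips with 3 to 60 N. Pads are 16 mm wide; open, the fingers measure 119 mm over their backs; the gripper's body (75 mm by 177 mm) begins 78 mm behind the grasp point.
Start: joints at [-8.623, 11.837, 88.321, -0, 79.842, -8.623], TCP at [0.575, -0, 0.405] pointing down, gripper open.
Joint ranges: [-156.59, 156.59], [-49.26, 127.26], [12.9, 141.05], [-63.56, 243.56], [4.71, 150.69], [-161.64, 161.64]. Speed limits (degrees/s): [159.86, 159.86, 180, 180, 180, 180].

### API

Orientations are given as [roll, pitch, yaw] about the fixed x, y, z axes, in that order (R = Rz(yaw) Ry(pitch) Rx(roll)).
In Python, from bench import ctrl gives the robot as it stands. The module is installed in compiled form; this text tells all that it offers.
- The arm moves only by the shell command python3 -m pendant 'ROWS' [FORCE]. ROWS is JSON, a list of rows, each a list of 5 numbers: the closure, from -1 (fully open) to 1 (shut), then the shift along the tool's x, y, z as a fraction of full scale, then the turn about the tool's x as a fraction of full scale. In form: [[hand, tx, ty, tz, turn], ...]. A call has 1 to 12 rows; each row shifts and turns the commanded pose from where the row before left it, along the tool's axes as they then stand; what a row does not reach is not made up. Full scale, the value 1, is 0.025 m for a shift and 0.12 rad for a turn. A row lasts 1/12 s, in which the tool goes at most 41.7 mm and 7.16 degrees, less where a joint would pass 70% of its speed; a pose out of reach is approached as far as the arm can. A call with a number of a shift or a turn outside -1 to 1 is refused whole. A call with a gripper value outside its range is refused whole. The fingers move at their own pace and stop on an object; FORCE is the grip in N (left out, the last holds). Time passes only in rows, so rows that do not move let the fingers close. It gives the time, the measured TCP pose, the force and the opening at its end, in the units of the state.
- ctrl.sense(): the state, without advancing time (a new reading comes with each control period).
- ctrl.get_image(name): name is "scene" or "side" or "wrist"; returns a dict with "pixels" (420x560x3 uint8, blue, green, red), "fx", "fy", "cx", "cy" (pixels), "dist_coeffs" ([k1, k2, p1, p2, k3] as OpenCV has them; the pictures are not rectified), "R" (3x3) and "t" (3): a world point X has camera coordinates R X + t. Camera axes: x right, y down, z forward; pixel columns grow to the right and rows downward; lengths in m; the calibration is good to about 2 mm. A picture is of the moment at which its call begins. There is no depth.
- ctrl.close_job(): hands the job in, once; it reports no verdict.
The state is a dict: "clock": time; "joints": joint angles; "qvel": joint speeds; "tau": joint torques, N m; "tcp_pos": TCP position; "orientation": TCP orientation; "force": force on the tool from outside, world axes, zero at the start; "ft_torque": the same for the moment, N m; "width": finger opening in m.
Only numpy, scipy, OpenCV 4.12 (cv2) and the standard library are available. Lean on these libraries where they do the work, as an engineer would, in place of code of your own. Each camera call takes 0.05 s, during which the arm holds its last target.

## Working session

There is one attempt and no reset: what is moved stays moved. The work goes in short steps, Python scripts to look and compute and a shell command to move; the robot and the scene stay as the last step left them, time stands still between calls to the robot, and variables do not carry over. Pictures are saved under pics/ and viewed, and the job is handed in when it is done.

```bash
mkdir -p pics; ls; python3 - <<'E'
from bench import ctrl
import cv2, numpy as np
print(ctrl.sense())
for n in ["scene","side","wrist"]:
    d=ctrl.get_image(n); cv2.imwrite(f"pics/{n}0.png",d["pixels"])
    print(n,d["fx"],d["fy"],d["cx"],d["cy"],d["dist_coeffs"],np.round(d["R"],4).tolist(),d["t"])
E
```

```text
pics
{'clock': 0.0, 'joints': array([-8.62312134e+00,  1.18831460e+01,  8.84036693e+01,  8.59717107e-05,
        7.98408517e+01, -8.62422259e+00]), 'qvel': array([-0.01891524, -0.04878388, -0.00475746,  0.02434657,  0.0473353 ,
        0.11251818]), 'tau': array([-8.39226868e-05, -3.70882022e+01, -2.81415099e+01,  6.96549774e-02,
        3.60915181e-02, -1.71865345e-04]), 'tcp_pos': array([5.74641736e-01, 4.21592287e-05, 4.03510600e-01]), 'orientation': array([-98.66218576,  89.87233299, 171.33890023]), 'force': array([ 0.14533901, -0.15380249, -0.59528238]), 'ft_torque': array([-0.00188775, -0.0217798 , -0.01316505]), 'width': 0.09396536068463726}
scene 415.8432816486129 415.8432816486129 274.5179164417842 215.3611173727145 [-0.05234404  0.          0.          0.          0.        ] [[0.465, -0.8853, -0.0028], [-0.4359, -0.2262, -0.8711], [0.7705, 0.4063, -0.4911]] [-0.41747484  0.33290664  0.72678585]
side 397.8179927809829 397.8179927809829 273.30944082343393 214.10552605221002 [-0.02840274  0.          0.          0.          0.        ] [[0.9328, -0.3603, -0.0085], [-0.2057, -0.5128, -0.8335], [0.2959, 0.7793, -0.5524]] [-0.66419042  0.17366546  0.79841676]
wrist 350.24115930698287 350.24115930698287 285.59824848807466 211.50235488905113 [-0.04836295  0.          0.          0.          0.        ] [[1.0, -0.0, -0.0018], [0.0004, -0.966, 0.2587], [-0.0018, -0.2587, -0.966]] [-0.57317601 -0.02750546  0.39040533]
```

View pics/scene0.png

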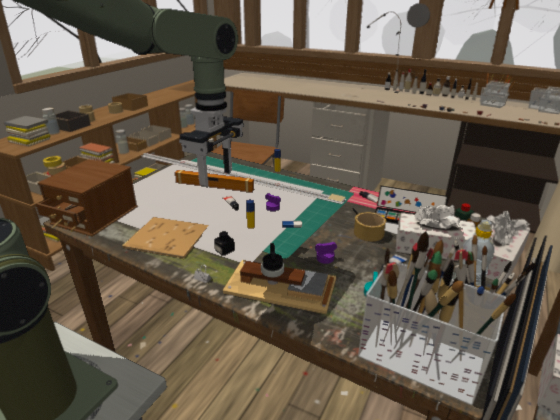

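View pics/side0.png

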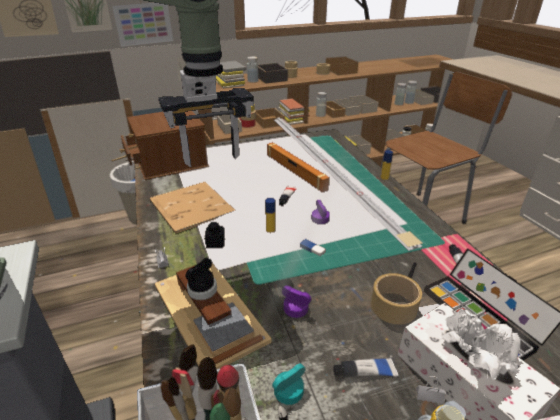

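View pics/wrist0.png

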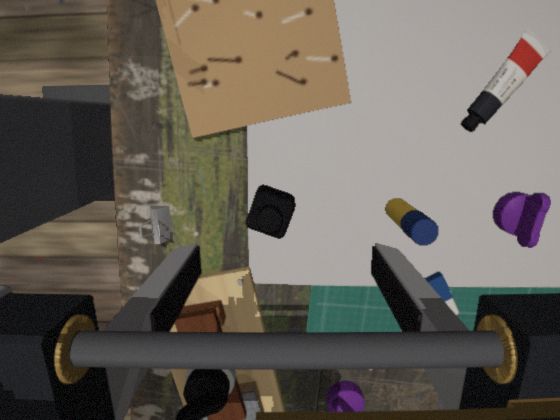

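```bash
cat > h.py <<'E'
import cv2, numpy as np
from bench import ctrl
def K(d): return np.array([[d["fx"],0,d["cx"]],[0,d["fy"],d["cy"]],[0,0,1.]])
def ray(d,uv):
    p=cv2.undistortPoints(np.array([[uv]],float),K(d),np.array(d["dist_coeffs"]))[0,0]
    R=np.array(d["R"]);t=np.array(d["t"])
    return -R.T@t, R.T@np.array([p[0],p[1],1.])
def onz(d,uv,z):
    c,r=ray(d,uv); s=(z-c[2])/r[2]; return c+s*r
def proj(d,X):
    return cv2.projectPoints(np.atleast_2d(np.array(X,float)),cv2.Rodrigues(np.array(d["R"]))[0],np.array(d["t"]),K(d),np.array(d["dist_coeffs"]))[0][:,0]
def crop(d,x0,y0,x1,y1,s,fn):
    im=d["pixels"][y0:y1,x0:x1]; cv2.imwrite(fn,cv2.resize(im,None,fx=s,fy=s,interpolation=cv2.INTER_CUBIC))
E
python3 - <<'E'
from h import *
import pickle
D={}
for n in ["scene","side","wrist"]:
    D[n]=ctrl.get_image(n); D[n]={k:D[n][k] for k in D[n]}
pickle.dump(D,open("d0.pkl","wb"))
crop(D["scene"],110,210,350,310,3.3,"pics/s1.png")
crop(D["side"],130,170,290,370,3,"pics/side1.png")
E
```

```text
(no output)
```

View pics/s1.png

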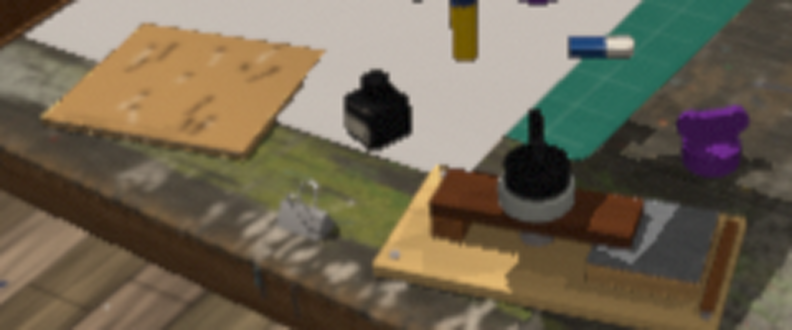

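View pics/side1.png

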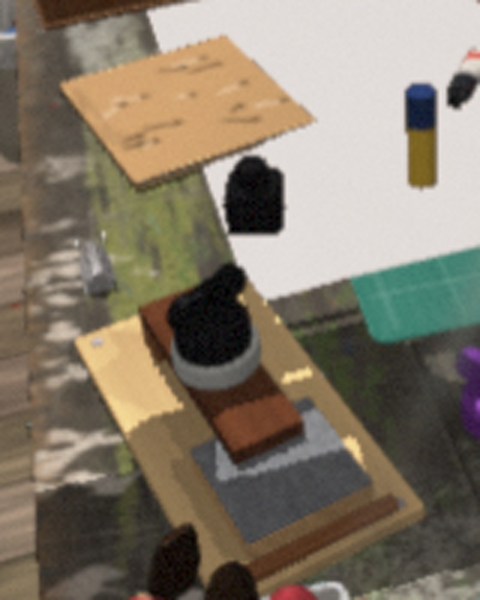

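```bash
cat > fit.py <<'E'
from h import *
import pickle
from scipy.optimize import least_squares
D=pickle.load(open("d0.pkl","rb"))
sc=lambda p:(110+p[0]/3.3,210+p[1]/3.3)
si=lambda p:(130+p[0]/3,170+p[1]/3)
print("pad scene",[np.round(onz(D["scene"],sc(p),.009)[:2],3) for p in [(145,23),(325,50),(243,153),(42,118)]])
print("pad side",[np.round(onz(D["side"],si(p),.009)[:2],3) for p in [(62,85),(228,37),(316,120),(137,182)]])
print("pad wrist",[np.round(onz(D["wrist"],p,.009)[:2],3) for p in [(350,102),(193,136)]])
print("board scene",[np.round(onz(D["scene"],sc(p),.012)[:2],3) for p in [(440,168),(375,272),(745,218)]])
print("board side",[np.round(onz(D["side"],si(p),.012)[:2],3) for p in [(78,342),(247,285),(425,514)]])
print("board wrist",[np.round(onz(D["wrist"],p,.012)[:2],3) for p in [(250,267)]])
print("ink wrist top",np.round(onz(D["wrist"],(271,211),.045)[:2],3))
print("glue wrist top",np.round(onz(D["wrist"],(424,231),.089)[:2],3), "knob top wrist",np.round(onz(D["wrist"],(208,388),.095)[:2],3))
E
python3 fit.py
```

```text
pad scene [array([0.596, 0.266]), array([0.634, 0.085]), array([0.47 , 0.049]), array([0.431, 0.232])]
pad side [array([0.436, 0.235]), array([0.601, 0.267]), array([0.639, 0.089]), array([0.476, 0.054])]
pad wrist [array([0.64 , 0.091]), array([0.476, 0.056])]
board scene [array([ 0.523, -0.105]), array([ 0.393, -0.13 ]), array([ 0.573, -0.341])]
board side [array([ 0.406, -0.124]), array([ 0.528, -0.108]), array([ 0.576, -0.345])]
board wrist [array([ 0.533, -0.091])]
ink wrist top [ 0.559 -0.016]
glue wrist top [ 0.697 -0.023] knob top wrist [ 0.496 -0.186]
```

```bash
cat >> h.py <<'E'
from scipy.spatial.transform import Rotation as Rot
def tool():
    s=ctrl.sense(); o=s["orientation"]; return s,Rot.from_euler("xyz",o,degrees=True).as_matrix()
def plan(gx,gy,gz,jawdeg=None):
    """grasp point target -> shifts in units of 25 mm in current tool axes, turn in 0.12 rad units"""
    s,R=tool(); g=s["tcp_pos"]+0.18*R[:,0]
    d=R.T@(np.array([gx,gy,gz])-g)
    jy=np.degrees(np.arctan2(R[1,1],R[0,1]))
    print("clock",s["clock"],"grasp",np.round(g,4),"jaw yaw",round(jy,2),"width",round(s["width"],4),"F",np.round(s["force"],1),"j6",round(s["joints"][5],1))
    print("shift mm",np.round(d*1000,1),"units",np.round(d/0.025,2))
    if jawdeg is not None:
        a=(jawdeg-jy+180)%360-180; print("ccw deg",a,"turn units (about tool x down)",-np.radians(a)/0.12)
E
python3 - <<'E'
from h import *
s,R=tool(); print(np.round(R,3))
plan(.51,-.19,.22)
E
```

```text
[[-0.001  1.     0.   ]
 [ 0.     0.    -1.   ]
 [-1.    -0.001 -0.   ]]
clock 0.3 grasp [0.5747 0.     0.2242] jaw yaw 0.0 width 0.0942 F [-1.1 -0.5 -0.3] j6 -8.6
shift mm [  4.3 -64.7 190. ] units [ 0.17 -2.59  7.6 ]
```

```bash
python3 -m pendant '[[-1,0,-0.4,0.9,0],[-1,0,-0.4,0.9,0],[-1,0,-0.4,0.9,0],[-1,0,-0.4,0.9,0],[-1,0,-0.4,0.9,0],[-1,0,-0.4,0.9,0],[-1,0,-0.4,0.9,0],[-1,0,-0.4,0.9,0],[-1,0,-0.4,0.9,0],[-1,0,0,0.6,0],[-1,0,0,0,0],[-1,0,0,0,0]]' 20
python3 - <<'E'
from h import *
import pickle
D={n:ctrl.get_image(n) for n in ["wrist","side","scene"]}
pickle.dump(D,open("d1.pkl","wb"))
crop(D["wrist"],100,0,500,420,1.4,"pics/w1.png")
crop(D["scene"],210,230,350,320,5,"pics/s2.png")
crop(D["side"],145,245,285,365,5,"pics/si2.png")
plan(.483,-.218,.2)
E
```

```text
clock: 1.3
tcp_pos: [0.4853, -0.2178, 0.4046]
orientation: [154.6, 90.0, 64.5]
force: [0.2, 0.0, -0.6]
width: 0.0939
clock 1.45 grasp [ 0.4855 -0.2163  0.2245] jaw yaw 0.08 width 0.0939 F [0.1 0.9 1. ] j6 -33.5
shift mm [24.5 -2.5  1.7] units [ 0.98 -0.1   0.07]
```

View pics/w1.png

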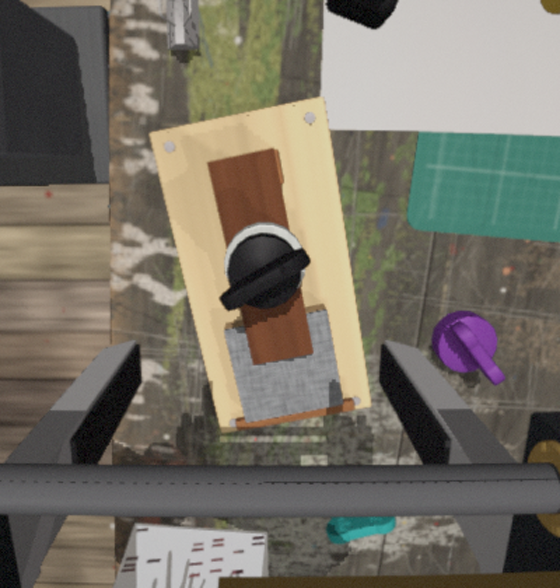

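View pics/s2.png

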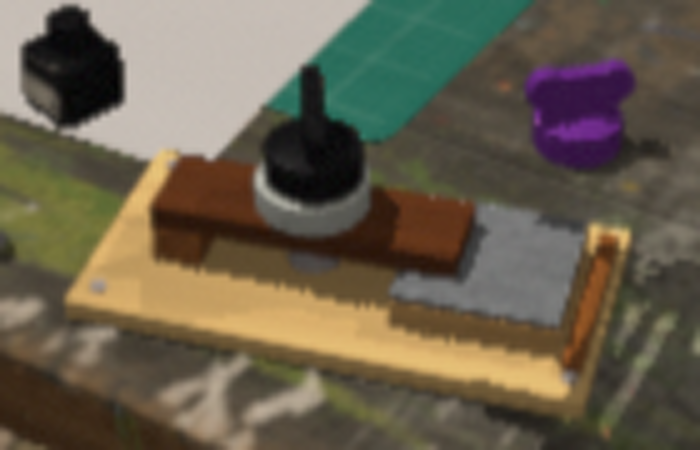

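View pics/si2.png

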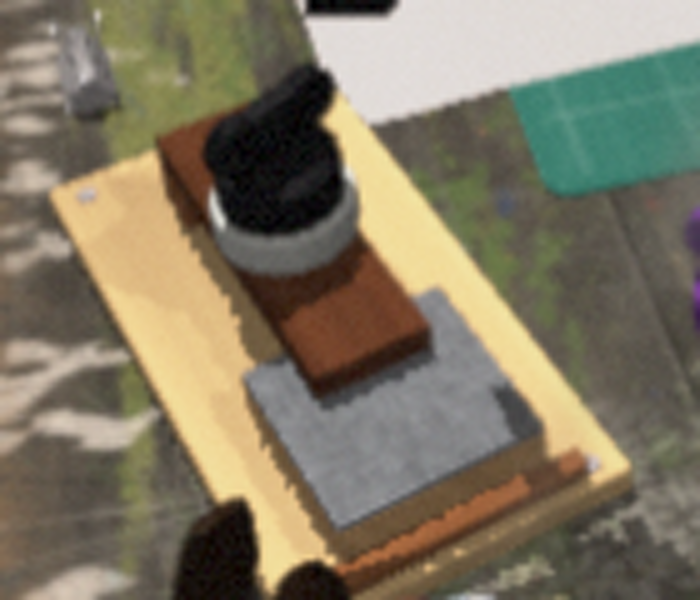

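```bash
python3 - <<'E'
from h import *
import pickle
D=pickle.load(open("d1.pkl","rb")); w=D["wrist"]
f=lambda p:(100+p[0]/1.4,p[1]/1.4)
g=lambda p:(210+p[0]/5,230+p[1]/5)
h=lambda p:(145+p[0]/5,245+p[1]/5)
B=np.array([onz(w,f(p),.012) for p in [(150,132),(324,97),(371,405),(220,428)]]); print(np.round(B[:,:2],4),B.mean(0))
for a,b in [(0,1),(3,2),(3,0),(2,1)]:
    v=B[b]-B[a]; print(np.linalg.norm(v),np.degrees(np.arctan2(v[1],v[0])))
L=np.array([onz(w,f(p),.044) for p in [(208,161),(277,150),(313,352),(252,364)]]); print("bar",np.round(L[:,:2],4),L.mean(0))
for a,b in [(0,1),(3,2),(3,0),(2,1)]:
    v=L[b]-L[a]; print(np.linalg.norm(v),np.degrees(np.arctan2(v[1],v[0])))
W=np.array([onz(w,f(p),.105) for p in [(223,300),(309,256)]]); v=W[1]-W[0]
print("wing",W,W.mean(0),np.linalg.norm(v),np.degrees(np.arctan2(v[1],v[0])))
def tri(l):
    A=[];b=[]
    for d,uv in l:
        c,r=ray(d,uv); r/=np.linalg.norm(r); P=np.eye(3)-np.outer(r,r); A.append(P); b.append(P@c)
    return np.linalg.lstsq(np.vstack(A),np.hstack(b),rcond=None)[0]
# wing far top end & others in side
for z in (.1,.105,.107): print([np.round(onz(D["side"],h(p),z)[:2],4) for p in [(218,140),(318,80)]])
print("tri farend", tri([(w,f((305,256))),(D["side"],h((318,78)))]), tri([(w,f((226,300))),(D["side"],h((222,140)))]))
E
```

```text
[[ 0.4051 -0.1194]
 [ 0.5308 -0.0957]
 [ 0.5779 -0.3378]
 [ 0.4506 -0.3589]] [ 0.49110172 -0.22795781  0.012     ]
0.12789323399602326 10.667344533869715
0.12901002322662294 9.449905102043498
0.24383487215385585 100.76933901658052
0.24658022221895456 101.02093766603349
bar [[ 0.45   -0.1404]
 [ 0.4963 -0.1334]
 [ 0.5241 -0.2774]
 [ 0.4788 -0.2868]] [ 0.48728124 -0.20949937  0.044     ]
0.04681623604797016 8.628773841832546
0.046278496425045605 11.812913702253717
0.14922298254661073 101.10359864507907
0.1466293748690385 100.90915205992673
wing [[ 0.46290672 -0.22042364  0.105     ]
 [ 0.51309355 -0.19415958  0.105     ]] [ 0.48800014 -0.20729161  0.105     ] 0.05664378767733255 27.624223131015636
[array([ 0.4663, -0.2169]), array([ 0.5075, -0.1976])]
[array([ 0.4658, -0.2227]), array([ 0.5066, -0.2036])]
[array([ 0.4656, -0.225 ]), array([ 0.5063, -0.206 ])]
tri farend [ 0.50968712 -0.19511753  0.09894174] [ 0.46593613 -0.22104109  0.10331928]
```

```bash
python3 - <<'E'
from h import *
import pickle
D=pickle.load(open("d1.pkl","rb"))
def draw(c,yaw,fn):
    ims=[]
    for n,(x0,y0,x1,y1) in {"scene":(210,230,350,320),"side":(145,245,285,335),"wrist":(200,60,400,330)}.items():
        d=D[n]; s=5 if n!="wrist" else 3
        im=cv2.resize(d["pixels"][y0:y1,x0:x1],None,fx=s,fy=s,interpolation=cv2.INTER_CUBIC)
        Rz=Rot.from_euler("z",yaw,degrees=True).as_matrix()
        for hx,hy,oy,z,col in [(.065,.125,0,.012,(0,0,255)),(.023,.075,.02,.044,(0,255,0))]:
            P=[Rz@np.array([a*hx,b*hy+oy,0])+[c[0],c[1],z] for a,b in [(-1,-1),(1,-1),(1,1),(-1,1)]]
            p=((proj(d,P)-[x0,y0]+.5)*s).astype(int); cv2.polylines(im,[p.reshape(-1,1,2)],True,col,1)
        th=np.linspace(0,6.28,40); o=Rz@np.array([0,.02,0])+[c[0],c[1],0]
        P=[o+[.028*np.cos(t),.028*np.sin(t),.060] for t in th]
        p=((proj(d,P)-[x0,y0]+.5)*s).astype(int); cv2.polylines(im,[p.reshape(-1,1,2)],True,(255,255,0),1)
        cv2.imwrite(f"pics/{fn}_{n}.png",im); ims.append(im)
    top=np.vstack(ims[:2])
    w=cv2.resize(ims[2],None,fx=.8,fy=.8); 
    cv2.imwrite(f"pics/{fn}_w.png",w)
    cv2.imwrite(f"pics/{fn}.png",cv2.resize(top,(466,600)))
    cv2.imwrite(f"pics/{fn}.png",cv2.resize(top,None,fx=.66,fy=.66))
draw((.4912,-.2283),10.8,"ov")
E
```

```text
(no output)
```

View pics/ov.png

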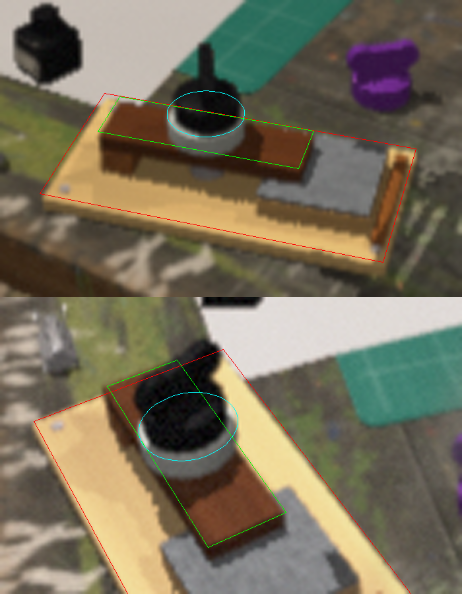

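View pics/ov_w.png

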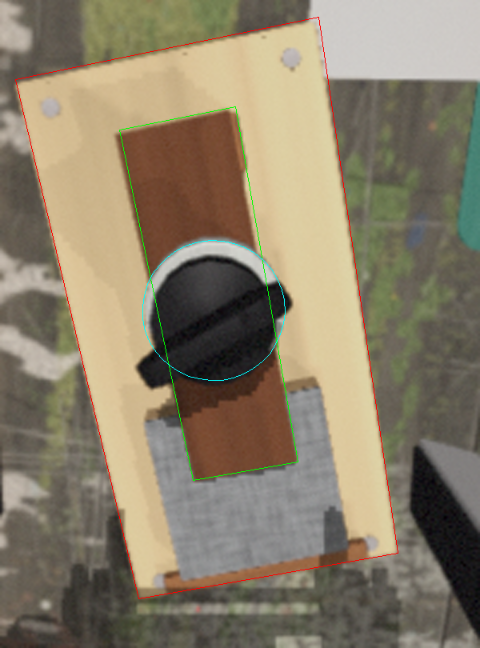

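```bash
python3 -m pendant '[[-1,0.2,0,0,1],[-1,0.2,0,0,1],[-1,0.2,0,0,1],[-1,0.2,0,0,1],[-1,0.2,0,0,1],[-1,0.2,0,0,1],[-1,0.2,0,0,1],[-1,0.2,0,0,1],[-1,0.2,0,0,1],[-1,0.2,0,0,0.08],[-1,0,0,0,0]]' 
python3 - <<'E'
from h import *
plan(.4877,-.2087,.105,-62.4)
E
```

```text
clock: 2.37
tcp_pos: [0.485, -0.2163, 0.3534]
orientation: [-66.0, 89.9, 141.8]
force: [-0.1, -0.3, -0.3]
width: 0.0941
clock 2.3667 grasp [ 0.4847 -0.216   0.1734] jaw yaw -62.19 width 0.0941 F [-0.1 -0.3 -0.3] j6 28.8
shift mm [68.4 -4.9 -6.2] units [ 2.74 -0.2  -0.25]
ccw deg -0.20641887331385078 turn units (about tool x down) 0.030022408146531288
```

```bash
python3 -m pendant '[[-1,0.5,-0.1,-0.12,0],[-1,0.5,-0.1,-0.13,0],[-1,0,0,0,0],[-1,0,0,0,0]]' 
python3 - <<'E'
from h import *
d=ctrl.get_image("wrist"); crop(d,80,0,500,420,1.4,"pics/w2.png")
e=ctrl.get_image("side"); crop(e,145,225,285,325,5,"pics/si3.png")
plan(.4877,-.2087,.105,-62.4)
s,R=tool()
g=s["tcp_pos"]+.18*R[:,0]
# where grasp axis at wing-top height and pads project
for a in (-.02,0,.02): print(a,(proj(d,np.array([g[0],g[1],.107])+R[:,2]*a+0*R[:,1])[0]-[80,0])*1.4)
E
```

```text
clock: 2.7
tcp_pos: [0.4882, -0.2096, 0.3292]
orientation: [-59.6, 89.9, 148.1]
force: [0.2, 0.2, -0.2]
width: 0.0941
clock 2.8 grasp [ 0.4887 -0.2103  0.1504] jaw yaw -62.35 width 0.0939 F [-0.3 -0.9 -0.2] j6 29.7
shift mm [45.4 -2.   0.2] units [ 1.82 -0.08  0.01]
ccw deg -0.05188971638699513 turn units (about tool x down) 0.007547053323992677
-0.02 [290.07138935 295.48700345]
0 [289.95896268 339.74868771]
0.02 [289.85046833 381.81686433]
```

View pics/w2.png

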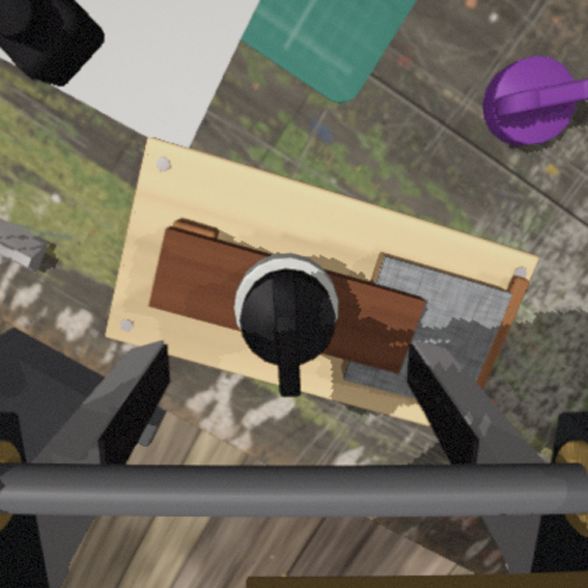

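```bash
python3 -m pendant '[[-1,0.6,-0.03,0,0],[-1,0.6,-0.02,0,0],[-1,0.6,0,0,0],[-1,0,0,0,0],[0.9,0,0,0,0],[0.9,0,0,0,0],[0.9,0,0,0,0],[0.9,0,0,0,0],[0.9,0,0,0,0],[0.9,0,0,0,0]]' 20
python3 - <<'E'
from h import *
plan(.4877,-.2087,.105,-62.4)
d=ctrl.get_image("wrist"); crop(d,80,0,500,420,1.4,"pics/w3.png")
e=ctrl.get_image("side"); crop(e,145,225,285,325,5,"pics/si3.png")
E
```

```text
clock: 3.63
tcp_pos: [0.4878, -0.2092, 0.2853]
orientation: [119.1, 89.9, -33.3]
force: [0.4, -0.1, 1.6]
width: 0.0573
clock 3.6333 grasp [ 0.488  -0.2093  0.1053] jaw yaw -62.43 width 0.0573 F [ 0.4 -0.1  1.6] j6 29.9
shift mm [ 0.3 -0.7 -0. ] units [ 0.01 -0.03 -0.  ]
ccw deg 0.02676546440929428 turn units (about tool x down) -0.00389287899806287
```

View pics/w3.png

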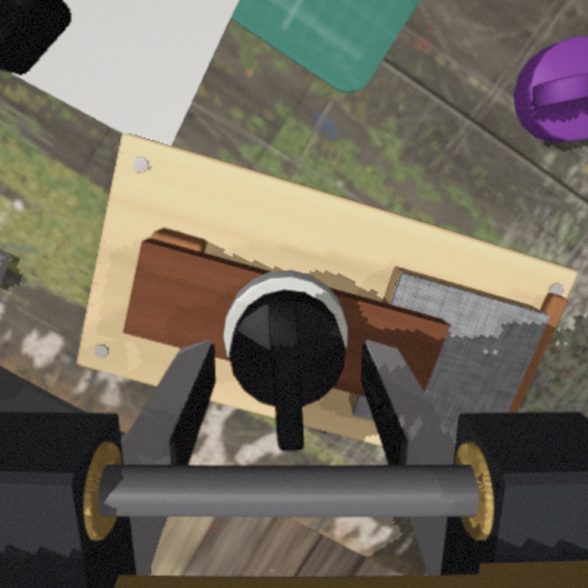

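View pics/si3.png

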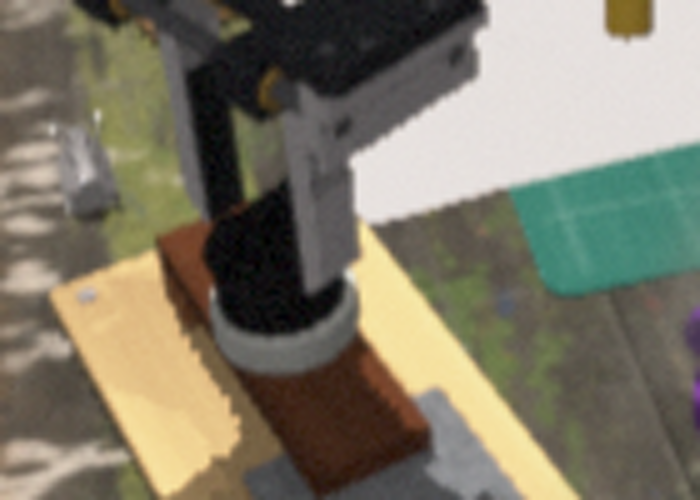

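```bash
python3 -m pendant '[[0.95,0,0,0,0],[0.95,0,0,0,0],[0.95,0,0,0,0],[0.95,0,0,0,0],[0.95,0,0,0,0],[0.95,0,0,0,0],[0.95,0,0,0,0],[0.95,0,0,0,0],[0.95,0,0,0,0],[0.95,0,0,0,0]]' 25
python3 - <<'E'
from h import *
plan(.4877,-.2087,.105,-62.4)
E
```

```text
clock: 4.57
tcp_pos: [0.4876, -0.2091, 0.2846]
orientation: [-57.0, 90.0, 150.6]
force: [-0.1, 0.1, 0.4]
width: 0.0098
clock 4.5667 grasp [ 0.4876 -0.2091  0.1046] jaw yaw -62.43 width 0.0098 F [-0.1  0.1  0.4] j6 29.9
shift mm [-0.4 -0.3 -0.3] units [-0.02 -0.01 -0.01]
ccw deg 0.027935820215759577 turn units (about tool x down) -0.0040631003500849775
```

```bash
python3 -m pendant '[[0.95,0,0,0,-1],[0.95,0,0,0,-1],[0.95,0,0,0,-1],[0.95,0,0,0,-1],[0.95,0,0,0,0],[0.95,-0.12,0,0,0],[0.95,-0.08,0,0,0],[0.95,0,0,0,0],[0.95,0,0,0,0]]' 
python3 - <<'E'
from h import *
plan(.4877,-.2087,.105,-62.4)
E
```

```text
clock: 5.32
tcp_pos: [0.4871, -0.2088, 0.2868]
orientation: [-94.4, 89.9, 140.5]
force: [4.8, -3.8, -16.7]
width: 0.01
clock 5.3167 grasp [ 0.4869 -0.2087  0.1068] jaw yaw -35.08 width 0.01 F [  4.8  -3.8 -16.7] j6 2.5
shift mm [ 1.8  0.7 -0.4] units [ 0.07  0.03 -0.02]
ccw deg -27.323315367476937 turn units (about tool x down) 3.9740151310269742
```

```bash
for i in 1; do python3 -m pendant '[[0.95,0.2,0,0,0],[0.95,0,0,0,-0.9],[0.95,0,0,0,0],[0.95,-0.2,0,0,0],[0.95,0,0,0,0],[0.95,0,0,0,0]]'; done
```

```text
clock: 5.82
tcp_pos: [0.4872, -0.2089, 0.2872]
orientation: [-98.3, 89.9, 142.8]
force: [4.7, -4.1, -17.8]
width: 0.0099
```

```bash
python3 -m pendant '[[0.95,0.2,0,0,0],[0.95,0,0,0,-0.9],[0.95,0,0,0,0],[0.95,-0.2,0,0,0],[0.95,0,0,0,0],[0.95,0,0,0,0]]'
```

```text
clock: 6.32
tcp_pos: [0.4872, -0.2089, 0.2874]
orientation: [-111.7, 90.0, 135.5]
force: [4.1, -3.6, -17.7]
width: 0.0102
```

```bash
python3 -m pendant '[[0.95,0.2,0,0,0],[0.95,0,0,0,-0.9],[0.95,0,0,0,0],[0.95,-0.2,0,0,0],[0.95,0,0,0,0],[0.95,0,0,0,0]]'
```

```text
clock: 6.82
tcp_pos: [0.4872, -0.2088, 0.2874]
orientation: [-116.1, 90.0, 137.3]
force: [5.2, -3.8, -16.6]
width: 0.0098
```

```bash
python3 -m pendant '[[0.95,0.2,0,0,0],[0.95,0,0,0,-0.9],[0.95,0,0,0,0],[0.95,-0.2,0,0,0],[0.95,0,0,0,0],[0.95,0,0,0,0]]'
```

```text
clock: 7.32
tcp_pos: [0.4872, -0.2088, 0.2877]
orientation: [-117.2, 89.9, 142.4]
force: [3.8, -2.5, -16.7]
width: 0.0098
```

```bash
python3 -m pendant '[[0.95,0.2,0,0,0],[0.95,0,0,0,-0.9],[0.95,0,0,0,0],[0.95,-0.2,0,0,0],[0.95,0,0,0,0],[0.95,0,0,0,0]]'
```

```text
clock: 7.82
tcp_pos: [0.4877, -0.209, 0.2904]
orientation: [107.1, 90.0, 13.0]
force: [0.7, 0.6, -0.5]
width: 0.0098
```

```bash
python3 - <<'E'
from h import *
plan(.4877,-.2087,.105,-62.4); print(ctrl.sense()["ft_torque"])
d=ctrl.get_image("wrist"); crop(d,80,0,500,420,1.4,"pics/w4.png")
E
```

```text
clock 7.8167 grasp [ 0.4877 -0.209   0.1104] jaw yaw -4.07 width 0.0098 F [ 0.7  0.6 -0.5] j6 -28.5
shift mm [ 5.4 -0.1 -0.3] units [ 0.21 -0.   -0.01]
ccw deg -58.32873839698544 turn units (about tool x down) 8.483571113015294
[ 0.0734672  -0.02257739  0.15195206]
```

View pics/w4.png

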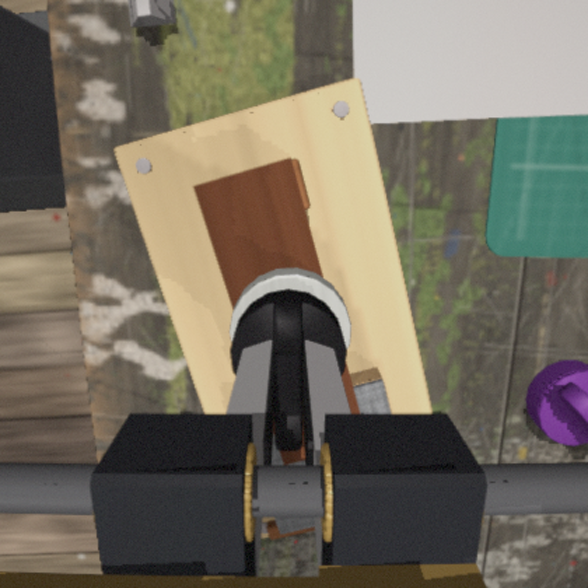

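```bash
python3 -m pendant '[[0.95,-0.2,0,0,0],[0.95,-0.2,0,0,0],[0.95,-0.2,0,0,0],[0.95,-0.2,0,0,0],[0.95,-0.4,0,0,0],[0.95,-0.6,0,0,0],[0.95,-0.8,0,0,0],[0.95,-0.8,0,0,0],[0.95,0,0,0,0]]'
python3 - <<'E'
from h import *
d=ctrl.get_image("side"); crop(d,100,165,300,345,4,"pics/si4.png")
c=np.array([.538,.160]);y=np.radians(11.5);ex=np.array([np.cos(y),np.sin(y)]);ey=np.array([-ex[1],ex[0]])
print("knob tgt",c+.043*ex+.047*ey,"ring",c+.043*ex-.045*ey,"bar",c-.045*ex)
k=c+.043*ex+.047*ey
plan(k[0],k[1],.18,11.5)
E
```

```text
clock: 8.62
tcp_pos: [0.489, -0.21, 0.3808]
orientation: [60.7, 89.4, -33.3]
force: [-0.0, -0.5, 0.4]
width: 0.0097
knob tgt [0.57076647 0.21462928] ring [0.58910832 0.12447621] bar [0.49390339 0.15102844]
clock 8.6667 grasp [ 0.4896 -0.2104  0.1985] jaw yaw -4.0 width 0.0097 F [-0.4  0.7 -1.6] j6 -28.6
shift mm [  17.2   51.2 -429.7] units [  0.69   2.05 -17.19]
ccw deg 15.49871772582523 turn units (about tool x down) -2.2541971179404836
```

View pics/si4.png

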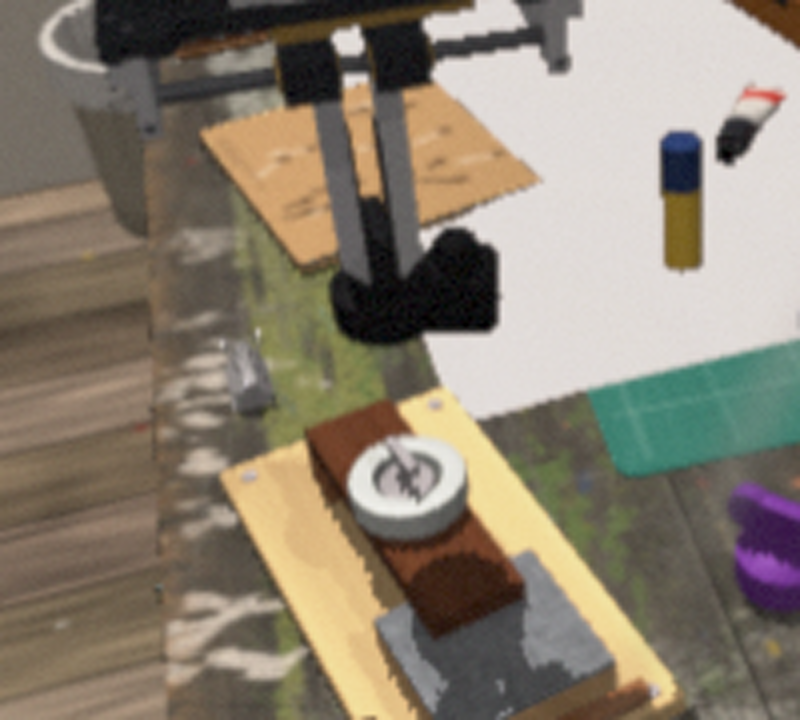

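```bash
python3 -m pendant '[[0.95,0,0.05,-0.4,0],[0.95,0,0.12,-0.9,0],[0.95,0,0.12,-1,0],[0.95,0,0.12,-1,0],[0.95,0,0.12,-1,0],[0.95,0,0.12,-1,0],[0.95,0,0.12,-1,0],[0.95,0,0.12,-1,0],[0.95,0,0.12,-1,0],[0.95,0,0.12,-1,0],[0.95,0,0.12,-1,0],[0.95,0,0.12,-1,0]]'
python3 -m pendant '[[0.95,0,0.12,-1,0],[0.95,0,0.12,-1,0],[0.95,0,0.12,-1,0],[0.95,0,0.12,-1,0],[0.95,0,0.12,-1,0],[0.95,0,0.1,-0.6,0],[0.95,0,0,-0.3,0],[0.95,0,0,0,-1],[0.95,0,0,0,-1],[0.95,0,0,0,-0.25],[0.95,0,0,0,0]]'
python3 - <<'E'
from h import *
import pickle
plan(.5708,.2146,.056,11.5)
D={n:ctrl.get_image(n) for n in ["scene","side","wrist"]}
crop(D["wrist"],0,0,560,420,1.4,"pics/w5.png");crop(D["side"],100,150,300,300,4,"pics/si5.png")
pickle.dump(D,open("d2.pkl","wb"))
E
```

```text
clock: 9.67
tcp_pos: [0.5406, 0.0723, 0.3727]
orientation: [-91.1, 89.8, 174.9]
force: [0.0, 0.0, -1.1]
width: 0.0097
clock: 10.58
tcp_pos: [0.5688, 0.2158, 0.3737]
orientation: [-75.3, 89.9, -153.8]
force: [0.5, 0.7, -0.5]
width: 0.0096
clock 10.5833 grasp [0.5684 0.2156 0.1937] jaw yaw 11.47 width 0.0096 F [ 0.5  0.7 -0.5] j6 1.2
shift mm [137.7   2.4   1.4] units [5.51 0.1  0.05]
ccw deg 0.027470221189986432 turn units (about tool x down) -0.00399538171680315
```

View pics/w5.png

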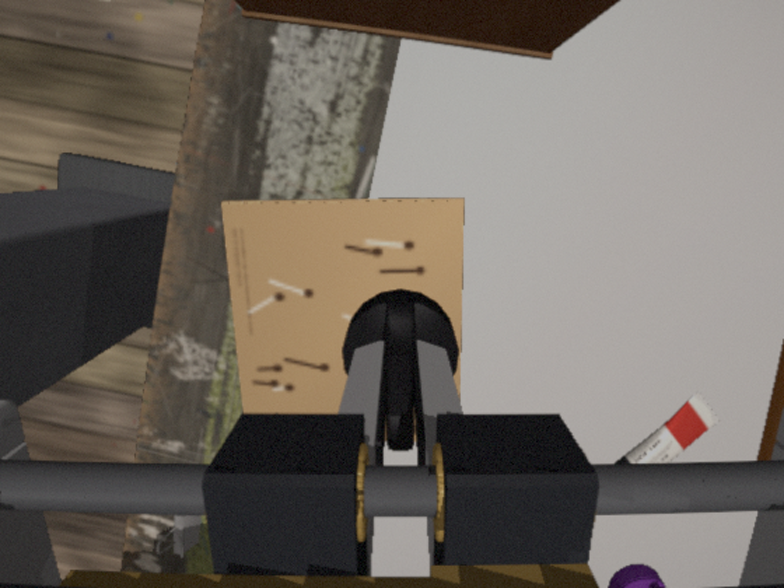

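View pics/si5.png

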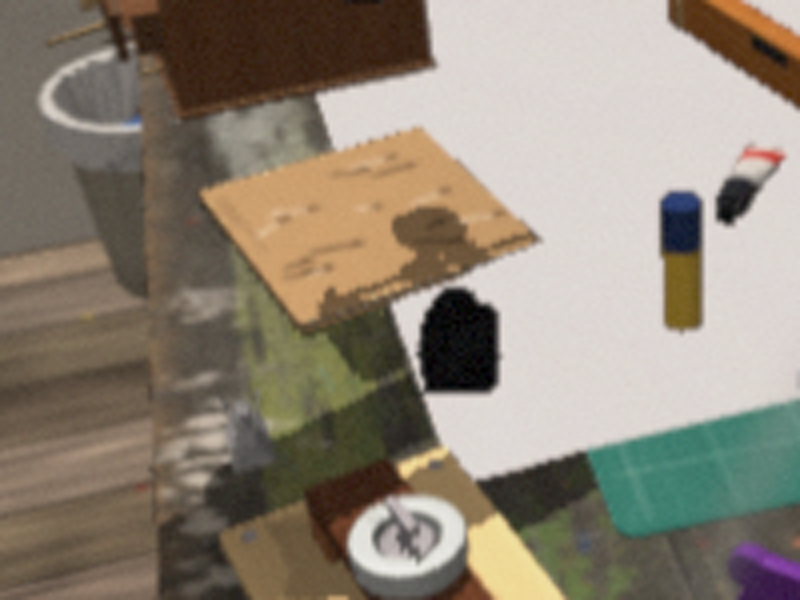

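```bash
python3 - <<'E'
from h import *
import pickle
D=pickle.load(open("d2.pkl","rb")); w=D["wrist"];f=lambda p:(p[0]/1.4,p[1]/1.4)
P=[onz(w,f(p),.009) for p in [(222,202),(464,198),(243,415)]]; print(np.round(P,4))
v=P[1]-P[0];print(np.linalg.norm(v),np.degrees(np.arctan2(v[1],v[0])))
v=P[0]-P[2];print(np.linalg.norm(v),np.degrees(np.arctan2(v[1],v[0])))
print([onz(D["side"],(100+p[0]/4,150+p[1]/4),.009)[:2] for p in [(202,190),(422,128),(540,240),(307,325)]])
print([onz(w,f(p),.0) for p in [(240,12),(550,57)]])
E
```

```text
[[0.4361 0.24   0.009 ]
 [0.6008 0.2756 0.009 ]
 [0.4695 0.0787 0.009 ]]
0.16851354316779407 12.192552751895985
0.16465948193429633 101.70373974526643
[array([0.43650088, 0.23953581]), array([0.60014914, 0.26941311]), array([0.63800356, 0.08933895]), array([0.47768872, 0.05044795])]
[array([0.43007765, 0.36473339, 0.        ]), array([0.63746375, 0.37791312, 0.        ])]
```

```bash
python3 -m pendant '[[0.95,0.8,0.05,0.03,0],[0.95,0.8,0.05,0.03,0],[0.95,0.8,0,0,0],[0.95,0.8,0,0,0],[0.95,0.8,0,0,0],[0.95,0.7,0,0,0],[0.95,0.4,0,0,0],[0.95,0.2,0,0,0],[0.95,0,0,0,0],[0.95,0,0,0,0]]'
python3 - <<'E'
from h import *
plan(.5708,.2146,.0545,11.5)
E
```

```text
clock: 11.57
tcp_pos: [0.5723, 0.2153, 0.2428]
orientation: [89.6, 89.9, 11.0]
force: [-0.3, 1.0, -0.2]
width: 0.0097
clock 11.5667 grasp [0.5725 0.2154 0.0628] jaw yaw 11.47 width 0.0097 F [-0.3  1.  -0.2] j6 1.0
shift mm [ 8.3 -1.8  0.4] units [ 0.33 -0.07  0.02]
ccw deg 0.03436962575634084 turn units (about tool x down) -0.0049988594343866165
```

```bash
python3 -m pendant '[[0.95,0.12,0,0,0],[0.95,0.1,0,0,0],[0.95,0,0,0,0],[0.95,0,0,0,0]]'
```

```text
clock: 11.9
tcp_pos: [0.572, 0.2154, 0.237]
orientation: [93.5, 90.0, 15.0]
force: [0.3, -0.3, -0.8]
width: 0.01
```

```bash
python3 -m pendant '[[0.95,0.08,0,0,0],[0.95,0,0,0,0],[0.95,0,0,0,0]]'; python3 -m pendant '[[0.95,0.04,0,0,0],[0.95,0,0,0,0]]'
```

```text
clock: 12.15
tcp_pos: [0.5719, 0.2153, 0.2346]
orientation: [-87.4, 90.0, -166.0]
force: [0.1, -0.3, -1.0]
width: 0.0097
clock: 12.32
tcp_pos: [0.5721, 0.2154, 0.2339]
orientation: [98.4, 90.0, 19.9]
force: [0.5, -0.4, 0.2]
width: 0.0098
```

```bash
python3 -m pendant '[[0.95,0.04,0,0,0],[0.95,0,0,0,0]]'; python3 -m pendant '[[0.95,0.04,0,0,0],[0.95,0,0,0,0]]'
python3 - <<'E'
from h import *
d=ctrl.get_image("side"); crop(d,140,140,240,240,6,"pics/si6.png")
E
```

```text
clock: 12.48
tcp_pos: [0.5722, 0.2154, 0.2338]
orientation: [92.7, 90.0, 14.2]
force: [-1.9, -0.6, 4.7]
width: 0.0104
clock: 12.65
tcp_pos: [0.5722, 0.2155, 0.2338]
orientation: [70.6, 90.0, -7.9]
force: [-4.1, -0.9, 10.5]
width: 0.0096
```

View pics/si6.png

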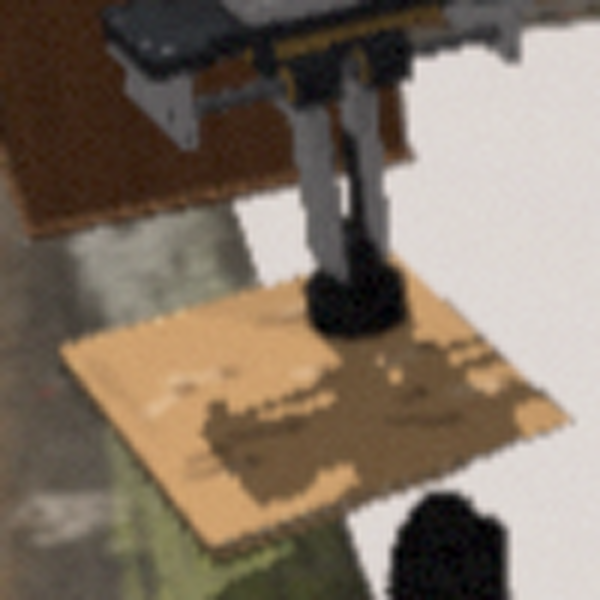

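```bash
python3 -m pendant '[[0.95,-0.06,0,0,0],[0.2,0,0,0,0],[0.2,0,0,0,0],[0.2,0,0,0,0],[0.2,0,0,0,0],[0.2,0,0,0,0],[0.2,0,0,0,0],[0.2,-0.2,0,0,0],[0.2,-0.8,0,0,0],[0.2,-1,0,0,0],[-0.7,-1,0,0,0],[-0.7,-1,0,0,0]]'
python3 - <<'E'
from h import *
d=ctrl.get_image("side"); crop(d,140,140,240,240,6,"pics/si7.png")
plan(.4875,-.209,.15,10.8)
E
```

```text
clock: 13.7
tcp_pos: [0.5718, 0.2153, 0.3343]
orientation: [-91.6, 90.0, -170.1]
force: [-0.5, 0.2, 0.6]
width: 0.0475
clock 13.75 grasp [0.5756 0.2163 0.1609] jaw yaw 11.49 width 0.0511 F [1.5 0.5 2.6] j6 1.0
shift mm [   9.  -171.1  399.2] units [ 0.36 -6.85 15.97]
ccw deg -0.6931242449980459 turn units (about tool x down) 0.10081083500513116
```

View pics/si7.png

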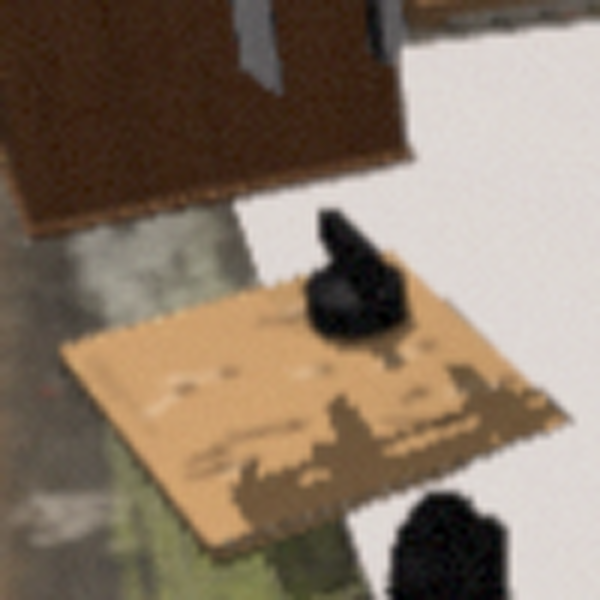

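```bash
python3 -m pendant '[[-0.7,0,-0.2,0.5,0.1],[-0.7,0,-0.42,1,0],[-0.7,0,-0.42,1,0],[-0.7,0,-0.42,1,0],[-0.7,0,-0.42,1,0],[-0.7,0,-0.42,1,0],[-0.7,0,-0.42,1,0],[-0.7,0,-0.42,1,0],[-0.7,0,-0.42,1,0],[-0.7,0,-0.42,1,0],[-0.7,0,-0.42,1,0],[-0.7,0,-0.42,1,0]]'
python3 -m pendant '[[-0.7,0,-0.42,1,0],[-0.7,0,-0.42,1,0],[-0.7,0,-0.42,1,0],[-0.7,0,-0.42,1,0],[-0.7,0,-0.2,0.5,0],[-0.7,0,0,0,0],[-0.7,0,0,0,0]]'
python3 - <<'E'
from h import *
plan(.4875,-.209,.055,10.8)
d=ctrl.get_image("wrist"); crop(d,0,0,560,420,1.4,"pics/w6.png")
import pickle; pickle.dump(d,open("d3.pkl","wb"))
E
```

```text
clock: 14.75
tcp_pos: [0.5058, -0.0913, 0.3314]
orientation: [-112.7, 89.8, 168.0]
force: [0.1, -0.4, 0.4]
width: 0.08
clock: 15.33
tcp_pos: [0.4818, -0.2091, 0.3321]
orientation: [-150.6, 89.9, 130.1]
force: [-0.5, -0.3, -1.0]
width: 0.0801
clock 15.3333 grasp [ 0.4815 -0.2088  0.1521] jaw yaw 10.67 width 0.0801 F [-0.5 -0.3 -1. ] j6 -43.6
shift mm [97.1  5.9  1.5] units [3.89 0.24 0.06]
ccw deg 0.12580728088147453 turn units (about tool x down) -0.018297927286358706
```

View pics/w6.png

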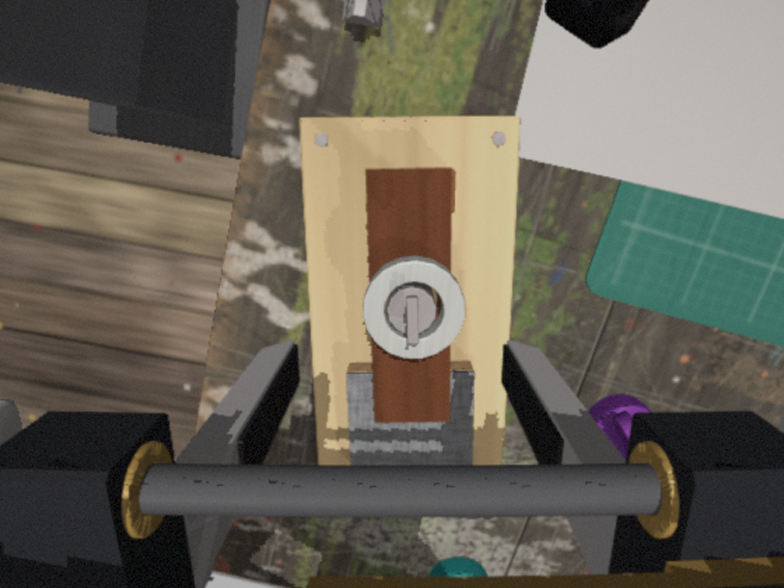

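```bash
python3 - <<'E'
from h import *
import pickle
d=pickle.load(open("d3.pkl","rb"))
print(onz(d,(414.5/1.4,306.5/1.4),.06))
g=[onz(d,(x/1.4,y/1.4),.06) for x,y in [(364,307),(465,307)]]; print(g, np.linalg.norm(g[0]-g[1]))
b=[onz(d,(x/1.4,y/1.4),.044) for x,y in [(366,170),(453,170),(375,422),(449,422)]]; print(np.round(b,4),np.mean(b,0))
E
```

```text
[ 0.4880079  -0.20607941  0.06      ]
[array([ 0.46152473, -0.21136388,  0.06      ]), array([ 0.51461704, -0.20134371,  0.06      ])] 0.05402960067537987
[[ 0.4495 -0.1413  0.044 ]
 [ 0.4949 -0.1328  0.044 ]
 [ 0.4798 -0.2868  0.044 ]
 [ 0.5241 -0.2785  0.044 ]] [ 0.48710481 -0.20984775  0.044     ]
```

```bash
python3 -m pendant '[[-0.7,0.5,0.12,0,0],[-0.7,0.8,0.13,0,0],[-0.7,0.8,0,0,0],[-0.7,0.8,0,0,0],[-0.7,0.6,0,0,0],[-0.7,0.34,0,0,0],[-0.7,0,0,0,0],[0.95,0,0,0,0],[0.95,0,0,0,0],[0.95,0,0,0,0],[0.95,0,0,0,0],[0.95,0,0,0,0]]' 25
python3 -m pendant '[[0.95,0,0,0,0],[0.95,0,0,0,0],[0.95,0,0,0,0]]'
python3 - <<'E'
from h import *
plan(.4877,-.207,.056,10.8)
E
```

```text
clock: 16.38
tcp_pos: [0.4891, -0.2081, 0.2383]
orientation: [50.0, 89.9, -29.2]
force: [1.5, 0.6, 2.1]
width: 0.0551
clock: 16.63
tcp_pos: [0.4891, -0.2081, 0.2383]
orientation: [52.5, 89.9, -26.7]
force: [0.6, 1.8, 6.3]
width: 0.0556
clock 16.6333 grasp [ 0.4894 -0.2083  0.0583] jaw yaw 10.78 width 0.0556 F [0.6 1.8 6.3] j6 -43.2
shift mm [ 2.3 -1.5 -1.6] units [ 0.09 -0.06 -0.06]
ccw deg 0.0170993939225923 turn units (about tool x down) -0.0024870060337062
```

```bash
python3 -m pendant '[[0.95,-0.15,0,0,0],[0.95,-0.15,0,0,0],[0.95,-0.2,0,0,0],[0.95,0,0,0,0]]'
python3 - <<'E'
from h import *
d=ctrl.get_image("side"); crop(d,145,225,285,345,5,"pics/si8.png")
plan(.591,.126,.18,11.5)
E
```

```text
clock: 16.97
tcp_pos: [0.4888, -0.2081, 0.2505]
orientation: [43.7, 89.9, -35.5]
force: [-0.3, 1.0, -0.6]
width: 0.0555
clock 17.0167 grasp [ 0.4889 -0.2081  0.0701] jaw yaw 10.79 width 0.0556 F [-0.2  0.2 -0.3] j6 -43.2
shift mm [-110.   162.9 -309. ] units [ -4.4    6.52 -12.36]
ccw deg 0.7105737630716646 turn units (about tool x down) -0.1033487645323887
```

View pics/si8.png

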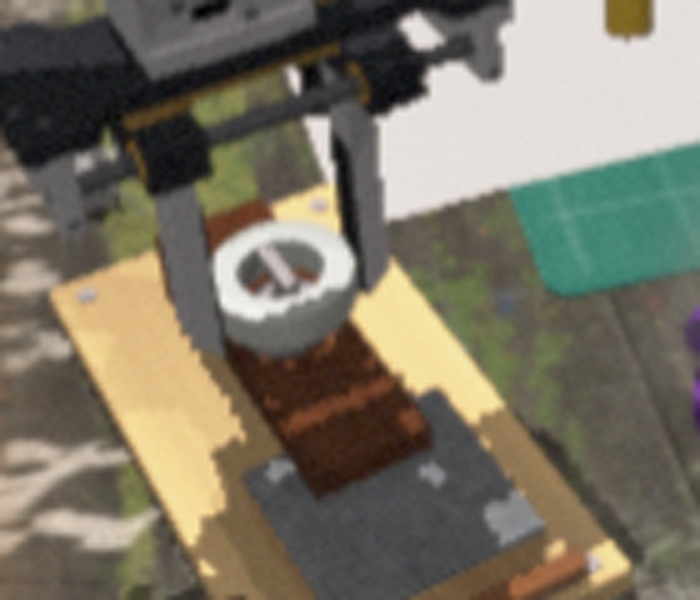

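```bash
python3 -m pendant '[[0.95,-0.3,0,0,0],[0.95,-0.3,0,0,0],[0.95,-0.4,0,0,0],[0.95,-0.6,0,0,0],[0.95,-0.8,0,0,0],[0.95,-0.9,0,0,0],[0.95,-0.6,0,0,0],[0.95,-0.2,0,0,0],[0.95,0,0,0,0]]'
python3 - <<'E'
from h import *
d=ctrl.get_image("side"); crop(d,145,205,285,325,5,"pics/si9.png")
w=ctrl.get_image("wrist"); crop(w,80,0,500,420,1.4,"pics/w9.png")
plan(.591,.126,.18,11.5)
E
```

```text
clock: 17.77
tcp_pos: [0.4892, -0.2082, 0.3547]
orientation: [46.8, 89.7, -32.4]
force: [-0.1, -0.0, -0.8]
width: 0.0551
clock 17.8667 grasp [ 0.4883 -0.2076  0.1719] jaw yaw 10.8 width 0.0551 F [ 0.3 -0.7 -0.8] j6 -43.2
shift mm [  -8.1  163.4 -308.5] units [ -0.32   6.54 -12.34]
ccw deg 0.7035789724606332 turn units (about tool x down) -0.10233141347697132
```

View pics/si9.png

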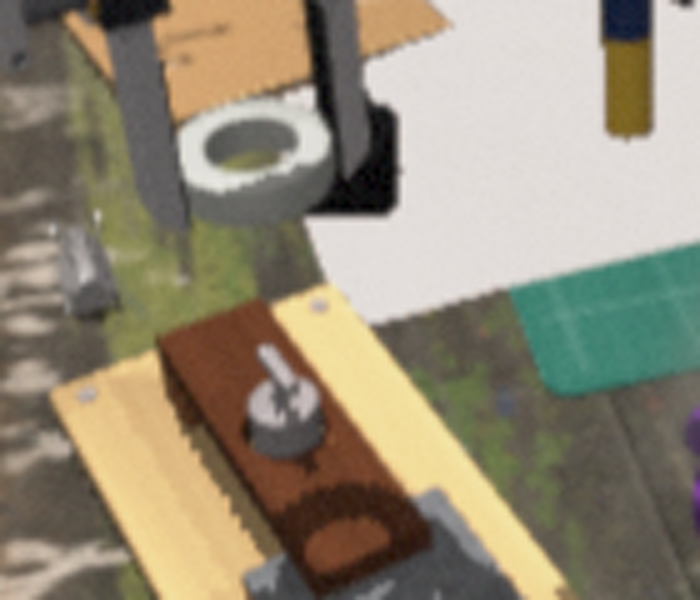

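View pics/w9.png

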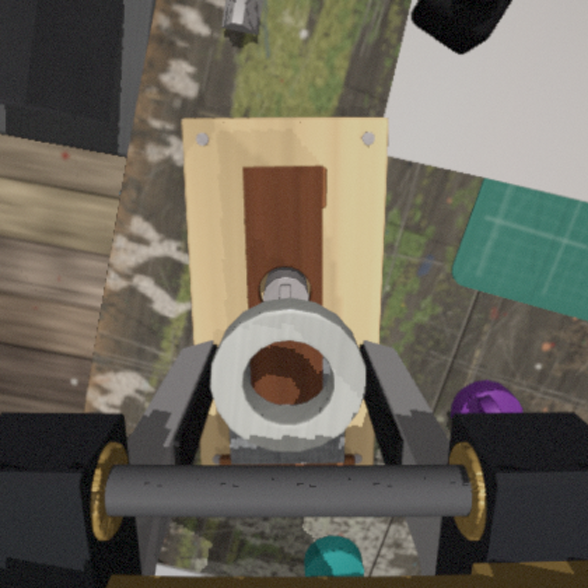

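```bash
python3 -m pendant '[[0.95,0,0.2,-0.4,0],[0.95,0,0.53,-0.96,0],[0.95,0,0.53,-1,0],[0.95,0,0.53,-1,0],[0.95,0,0.53,-1,0],[0.95,0,0.53,-1,0],[0.95,0,0.53,-1,0],[0.95,0,0.53,-1,0],[0.95,0,0.53,-1,0],[0.95,0,0.53,-1,0],[0.95,0,0.53,-1,0],[0.95,0,0.53,-1,0]]'
python3 -m pendant '[[0.95,0,0.53,-0.7,-0.1],[0.95,0,0.2,-0.3,0],[0.95,0,0,0,0],[0.95,0,0,0,0]]'
python3 - <<'E'
from h import *
plan(.591,.126,.03,11.5)
e=ctrl.get_image("side"); crop(e,120,140,260,260,5,"pics/si10.png")
E
```

```text
clock: 18.87
tcp_pos: [0.583, 0.1016, 0.3503]
orientation: [-105.0, 89.8, 175.8]
force: [0.6, -1.1, 0.1]
width: 0.0553
clock: 19.2
tcp_pos: [0.5961, 0.1275, 0.3509]
orientation: [-83.3, 89.8, -161.7]
force: [0.2, -0.5, -0.4]
width: 0.0552
clock 19.2 grasp [0.5957 0.1274 0.1709] jaw yaw 11.52 width 0.0552 F [ 0.2 -0.5 -0.4] j6 -7.6
shift mm [140.9  -4.5   0.4] units [ 5.64 -0.18  0.01]
ccw deg -0.024608887756556896 turn units (about tool x down) 0.003579217638380322
```

View pics/si10.png

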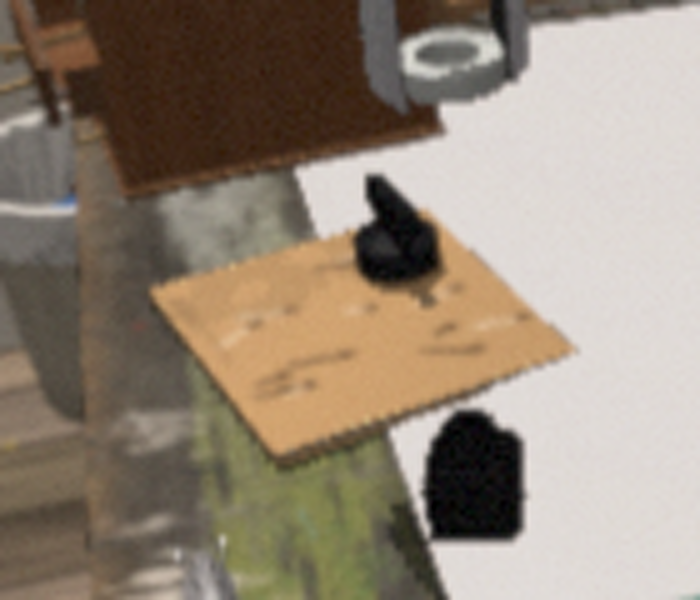

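```bash
python3 -m pendant '[[0.95,0.5,-0.09,0.01,0],[0.95,0.9,-0.09,0,0],[0.95,0.9,0,0,0],[0.95,0.9,0,0,0],[0.95,0.9,0,0,0],[0.95,0.7,0,0,0],[0.95,0.4,0,0,0],[0.95,0.2,0,0,0],[0.95,0,0,0,0],[0.95,0,0,0,0]]'
python3 - <<'E'
from h import *
plan(.591,.126,.0285,11.5)
e=ctrl.get_image("side"); crop(e,150,140,270,230,6,"pics/si11.png")
E
```

```text
clock: 20.08
tcp_pos: [0.5926, 0.1258, 0.2177]
orientation: [78.2, 90.0, -0.4]
force: [0.1, -0.3, -0.4]
width: 0.0552
clock 20.0833 grasp [0.5927 0.1258 0.0377] jaw yaw 11.45 width 0.0552 F [ 0.1 -0.3 -0.4] j6 -7.6
shift mm [ 9.2 -1.7 -0.5] units [ 0.37 -0.07 -0.02]
ccw deg 0.05459181865811047 turn units (about tool x down) -0.007940058168630837
```

View pics/si11.png

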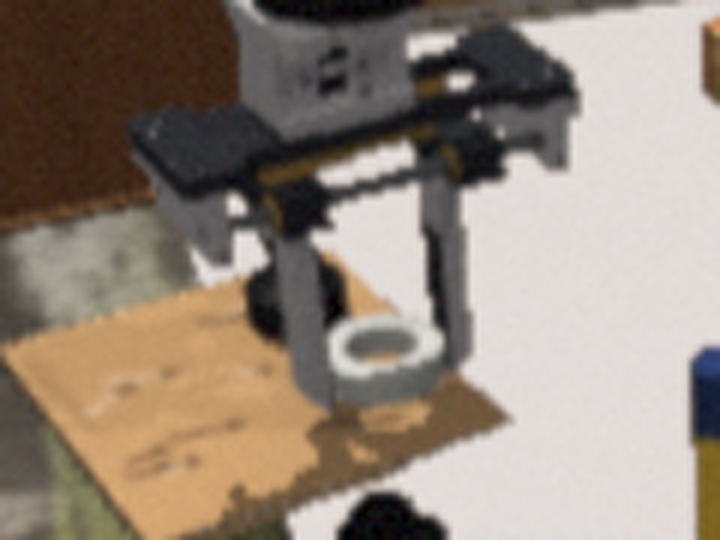

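```bash
python3 -m pendant '[[0.95,0.15,-0.07,0,0],[0.95,0.1,0,0,0],[0.95,0,0,0,0],[0.95,0,0,0,0]]'; python3 -m pendant '[[0.95,0.06,0,0,0],[0.95,0,0,0,0],[0.95,0,0,0,0]]'
```

```text
clock: 20.47
tcp_pos: [0.5905, 0.126, 0.211]
orientation: [69.3, 90.0, -9.2]
force: [0.7, -0.5, -0.5]
width: 0.0551
clock: 20.72
tcp_pos: [0.5906, 0.1259, 0.2093]
orientation: [-89.1, 90.0, -167.6]
force: [0.7, 0.0, -1.1]
width: 0.0552
```

```bash
python3 -m pendant '[[0.95,0.04,0,0,0],[0.95,0,0,0,0],[0.95,0,0,0,0]]'; python3 -m pendant '[[0.95,0.02,0,0,0],[0.95,0,0,0,0],[0.95,0,0,0,0]]'
python3 - <<'E'
from h import *
e=ctrl.get_image("side"); crop(e,170,160,260,230,8,"pics/si12.png")
E
```

```text
clock: 20.97
tcp_pos: [0.5907, 0.1259, 0.2085]
orientation: [90.4, 90.0, 11.9]
force: [0.1, 0.8, 0.2]
width: 0.0555
clock: 21.22
tcp_pos: [0.5908, 0.1259, 0.2085]
orientation: [84.1, 90.0, 5.6]
force: [-1.9, 0.2, 5.5]
width: 0.0551
```

View pics/si12.png

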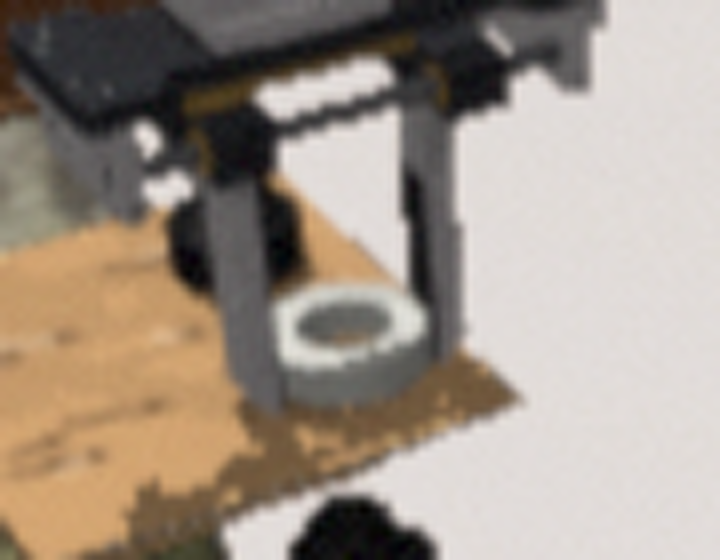

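```bash
python3 -m pendant '[[0.95,-0.03,0,0,0],[-0.5,0,0,0,0],[-0.5,0,0,0,0],[-0.5,0,0,0,0],[-0.5,0,0,0,0],[-0.5,-0.3,0,0,0],[-0.5,-0.8,0,0,0],[-0.5,-1,0,0,0],[-0.5,-1,0,0,0],[-0.5,-1,0,0,0],[-0.5,-1,0,0,0]]'
python3 - <<'E'
from h import *
e=ctrl.get_image("side"); crop(e,140,140,260,230,6,"pics/si13.png")
plan(.4873,-.209,.16,10.8)
E
```

```text
clock: 22.18
tcp_pos: [0.5901, 0.1259, 0.3374]
orientation: [-97.3, 89.9, -175.8]
force: [0.2, -0.2, -0.8]
width: 0.0708
clock 22.2333 grasp [0.5938 0.1262 0.1637] jaw yaw 11.49 width 0.0701 F [1.7 0.  3. ] j6 -7.7
shift mm [   2.4 -171.2  307.3] units [ 0.1  -6.85 12.29]
ccw deg -0.693799760093043 turn units (about tool x down) 0.10090908469308633
```

View pics/si13.png

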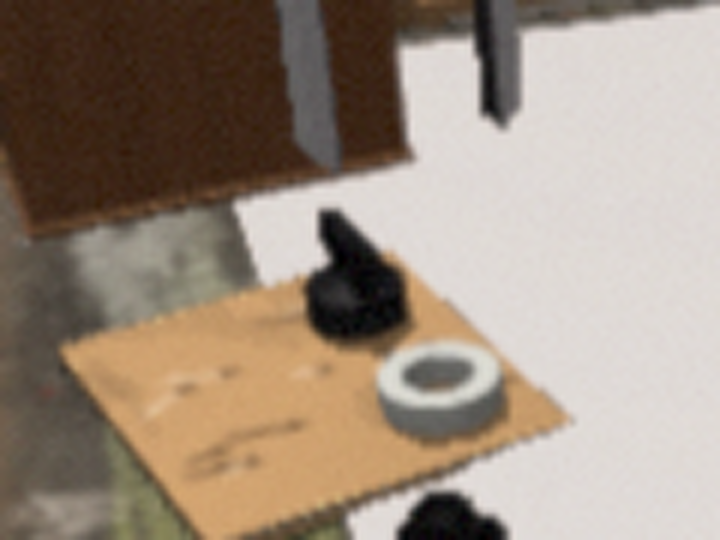

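```bash
python3 -m pendant '[[-0.5,0,-0.2,0.4,0.1],[-0.5,0,-0.56,1,0],[-0.5,0,-0.56,1,0],[-0.5,0,-0.56,1,0],[-0.5,0,-0.56,1,0],[-0.5,0,-0.56,1,0],[-0.5,0,-0.56,1,0],[-0.5,0,-0.56,1,0],[-0.5,0,-0.56,1,0],[-0.5,0,-0.56,1,0],[-0.5,0,-0.56,1,0],[-0.5,0,-0.56,1,0]]'
python3 -m pendant '[[-0.5,0,-0.45,0.7,0],[-0.5,0,-0.1,0.2,0],[-0.5,0,0,0,0],[-0.5,0,0,0,0]]'
python3 - <<'E'
from h import *
plan(.4872,-.2095,.049,10.8)
d=ctrl.get_image("wrist"); crop(d,0,0,560,420,1.4,"pics/w14.png")
import pickle; pickle.dump(d,open("d4.pkl","wb"))
E
```

```text
clock: 23.23
tcp_pos: [0.4859, -0.1851, 0.3342]
orientation: [-125.6, 89.8, 155.2]
force: [-0.2, -0.4, -0.0]
width: 0.0702
clock: 23.57
tcp_pos: [0.4781, -0.2082, 0.3351]
orientation: [-148.6, 89.9, 132.1]
force: [0.5, 1.0, 0.4]
width: 0.0706
clock 23.5667 grasp [ 0.4778 -0.2079  0.1551] jaw yaw 10.73 width 0.0706 F [0.5 1.  0.4] j6 -43.8
shift mm [106.1   9.1   3.6] units [4.24 0.36 0.14]
ccw deg 0.0657023949464417 turn units (about tool x down) -0.009556025985509094
```

View pics/w14.png

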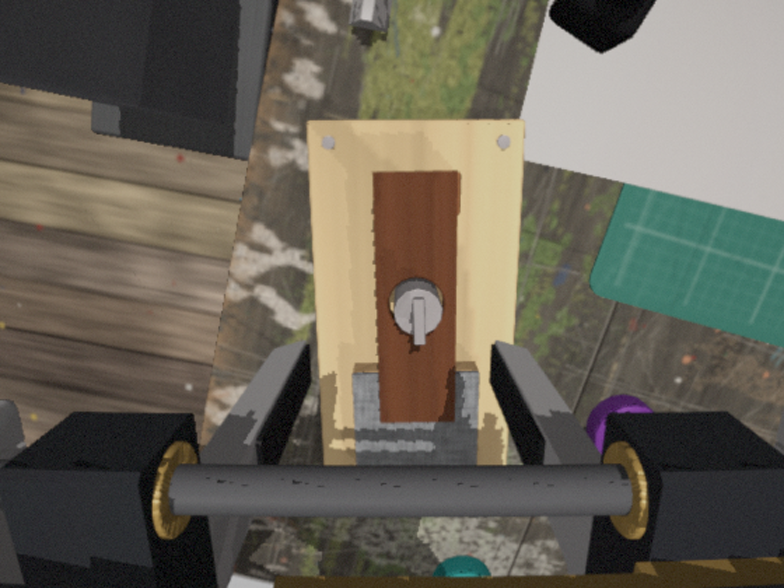

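```bash
python3 -m pendant '[[-0.5,0.3,0.18,0.07,0],[-0.5,0.6,0.18,0.07,0],[-0.5,0.8,0,0,0],[-0.5,0.8,0,0,0],[-0.5,0.8,0,0,0],[-0.5,0.6,0,0,0],[-0.5,0.3,0,0,0],[-0.5,0,0,0,0],[-0.5,0,0,0,0]]' 30
python3 - <<'E'
from h import *
plan(.4872,-.2095,.049,10.8)
d=ctrl.get_image("wrist"); crop(d,0,0,560,420,1.4,"pics/w15.png")
E
```

```text
clock: 24.37
tcp_pos: [0.4885, -0.2096, 0.2309]
orientation: [-141.3, 90.0, 139.6]
force: [-0.5, 0.0, -0.0]
width: 0.0708
clock 24.3667 grasp [ 0.4884 -0.2095  0.0509] jaw yaw 10.86 width 0.0708 F [-0.5  0.  -0. ] j6 -43.4
shift mm [ 1.9 -1.1 -0.3] units [ 0.07 -0.05 -0.01]
ccw deg -0.06287857514342932 turn units (about tool x down) 0.009145318043462561
```

View pics/w15.png

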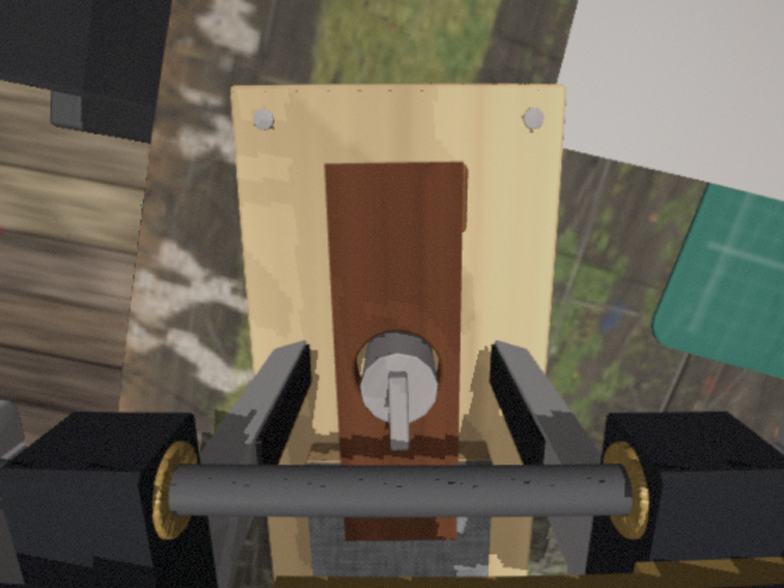

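Well centred. Close and lift.

```bash
python3 -m pendant '[[0.95,0.06,0,0,0],[0.95,0,0,0,0],[0.95,0,0,0,0],[0.95,0,0,0,0],[0.95,0,0,0,0],[0.95,0,0,0,0],[0.95,0,0,0,0]]' 30
python3 -m pendant '[[0.95,-0.15,0,0,0],[0.95,-0.2,0,0,0],[0.95,-0.2,0,0,0],[0.95,0,0,0,0],[0.95,0,0,0,0]]'
python3 - <<'E'
from h import *
plan(.496,.153,.16,11.5)
d=ctrl.get_image("side"); crop(d,145,235,285,345,5,"pics/si16.png")
E
```

```text
clock: 25.0
tcp_pos: [0.4882, -0.2105, 0.2303]
orientation: [33.2, 90.0, -46.0]
force: [-0.9, 0.6, 3.9]
width: 0.0456
clock: 25.42
tcp_pos: [0.4883, -0.2104, 0.2438]
orientation: [48.4, 89.9, -30.8]
force: [-0.0, -1.2, -1.2]
width: 0.0453
clock 25.4167 grasp [ 0.4884 -0.2105  0.0638] jaw yaw 10.79 width 0.0453 F [-0.  -1.2 -1.2] j6 -43.4
shift mm [ -96.4   75.6 -355.6] units [ -3.85   3.02 -14.22]
ccw deg 0.705938211018605 turn units (about tool x down) -0.10267455081594308
```

View pics/si16.png

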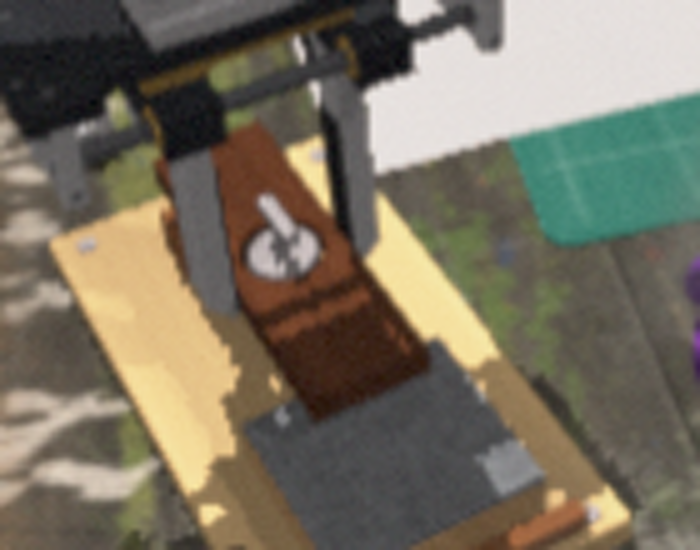

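```bash
python3 -m pendant '[[0.95,-0.2,0,0,0],[0.95,-0.3,0,0,0],[0.95,-0.4,0,0,0],[0.95,-0.5,0,0,0],[0.95,-0.6,0,0,0],[0.95,-0.7,0,0,0],[0.95,-0.6,0,0,0],[0.95,-0.3,0,0,0],[0.95,-0.2,0,0,0],[0.95,0,0,0,0]]'
python3 - <<'E'
from h import *
plan(.496,.153,.16,11.5)
d=ctrl.get_image("side"); crop(d,130,195,290,345,4.5,"pics/si17.png")
E
```

```text
clock: 26.3
tcp_pos: [0.4884, -0.2105, 0.34]
orientation: [46.5, 89.8, -32.7]
force: [-0.2, -0.3, -1.7]
width: 0.0456
clock 26.3 grasp [ 0.4888 -0.2108  0.16  ] jaw yaw 10.8 width 0.0456 F [-0.2 -0.3 -1.7] j6 -43.4
shift mm [  -0.6   75.2 -356. ] units [ -0.02   3.01 -14.24]
ccw deg 0.7043861608467523 turn units (about tool x down) -0.10244881426881831
```

View pics/si17.png

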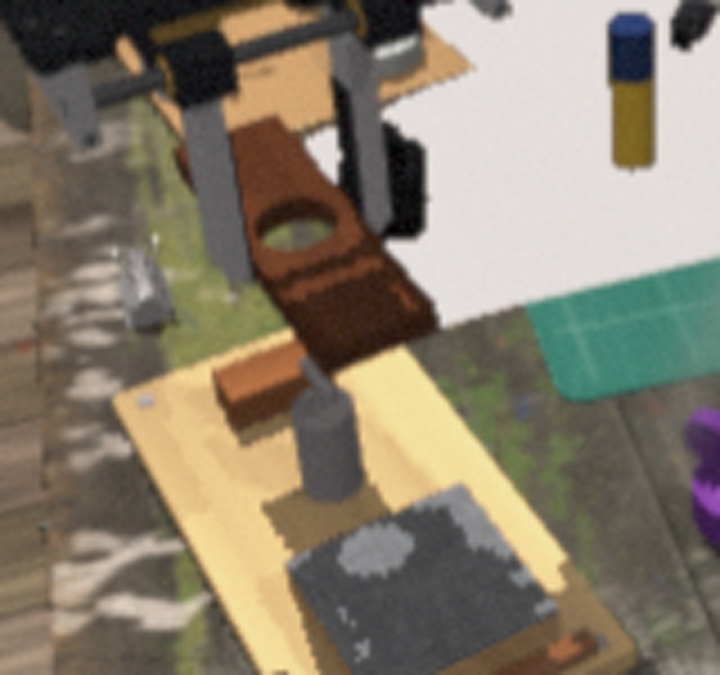

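```bash
python3 -m pendant '[[0.95,0,0.05,-0.2,0],[0.95,0,0.1,-0.5,0],[0.95,0,0.2,-0.9,0],[0.95,0,0.2,-0.9,0],[0.95,0,0.2,-0.9,0],[0.95,0,0.2,-0.9,0],[0.95,0,0.2,-0.9,0],[0.95,0,0.2,-0.9,0],[0.95,0,0.2,-0.9,0],[0.95,0,0.2,-0.9,0],[0.95,0,0.2,-0.9,0],[0.95,0,0.2,-0.9,0]]'
python3 -m pendant '[[0.95,0,0.2,-0.9,0],[0.95,0,0.2,-0.9,0],[0.95,0,0.2,-0.9,0],[0.95,0,0.2,-0.9,0],[0.95,0,0.1,-0.6,-0.1],[0.95,0,0,-0.3,0],[0.95,0,0,0,0],[0.95,0,0,0,0]]'
python3 - <<'E'
from h import *
plan(.496,.154,.03,11.5)
e=ctrl.get_image("wrist"); crop(e,0,0,560,420,1.4,"pics/w18.png")
E
```

```text
clock: 27.35
tcp_pos: [0.4945, 0.0401, 0.3374]
orientation: [-116.7, 89.9, 164.1]
force: [0.8, -0.0, -1.4]
width: 0.0455
clock: 28.02
tcp_pos: [0.4958, 0.153, 0.3377]
orientation: [-75.8, 89.9, -154.2]
force: [-0.1, 0.0, -1.1]
width: 0.0456
clock 28.0167 grasp [0.4955 0.1528 0.1577] jaw yaw 11.54 width 0.0456 F [-0.1  0.  -1.1] j6 -3.9
shift mm [127.7   0.9  -1.1] units [ 5.11  0.04 -0.04]
ccw deg -0.043703452023464706 turn units (about tool x down) 0.006356409435806978
```

View pics/w18.png

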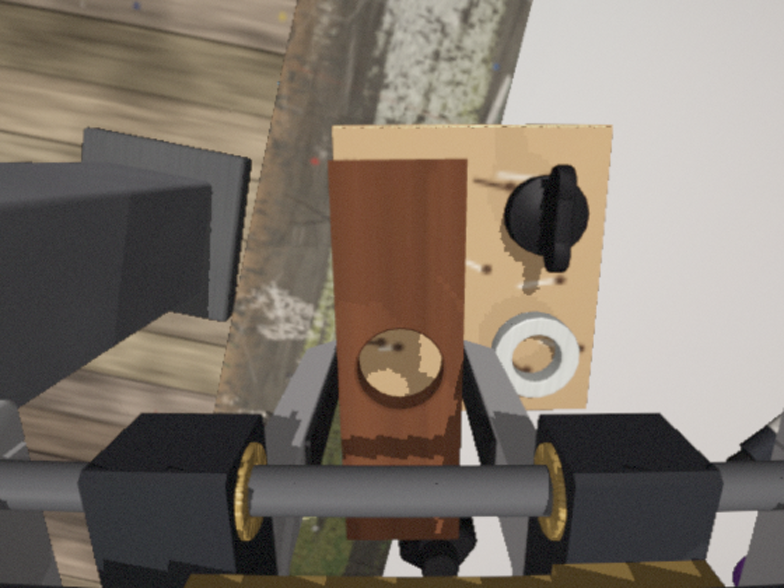

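```bash
python3 -m pendant '[[0.95,0.4,0.04,-0.04,0],[0.95,0.8,0,0,0],[0.95,0.9,0,0,0],[0.95,0.9,0,0,0],[0.95,0.8,0,0,0],[0.95,0.6,0,0,0],[0.95,0.3,0,0,0],[0.95,0.15,0,0,0],[0.95,0,0,0,0],[0.95,0,0,0,0],[0.95,0,0,0,0]]'
python3 -m pendant '[[0.95,0.06,0,0,0],[0.95,0.04,0,0,0],[0.95,0,0,0,0],[0.95,0,0,0,0]]'
```

```text
clock: 28.98
tcp_pos: [0.4979, 0.1538, 0.2183]
orientation: [86.1, 89.9, 7.6]
force: [-0.1, 0.8, -1.2]
width: 0.0459
clock: 29.32
tcp_pos: [0.4972, 0.1539, 0.2149]
orientation: [85.0, 90.0, 6.5]
force: [-0.8, -0.2, -1.1]
width: 0.0458
```

```bash
python3 -m pendant '[[0.95,0.1,0,0,0],[0.95,0.08,0,0,0],[0.95,0,0,0,0],[0.95,0,0,0,0]]'
python3 -m pendant '[[0.95,0.04,0,0,0],[0.95,0,0,0,0],[0.95,0,0,0,0]]'
```

```text
clock: 29.65
tcp_pos: [0.497, 0.1538, 0.2098]
orientation: [-94.7, 90.0, -173.2]
force: [0.2, -0.3, -1.1]
width: 0.0456
clock: 29.9
tcp_pos: [0.4972, 0.1539, 0.2091]
orientation: [-99.6, 90.0, -178.1]
force: [0.4, 0.5, -1.8]
width: 0.0455
```

```bash
python3 -m pendant '[[0.95,0.03,0,0,0],[0.95,0,0,0,0],[0.95,0,0,0,0]]'
python3 -m pendant '[[0.95,0.03,0,0,0],[0.95,0,0,0,0],[0.95,0,0,0,0]]'
```

```text
clock: 30.15
tcp_pos: [0.4973, 0.1539, 0.2085]
orientation: [85.9, 90.0, 7.4]
force: [-0.0, 0.1, -1.8]
width: 0.0454
clock: 30.4
tcp_pos: [0.4974, 0.1539, 0.2085]
orientation: [45.8, 90.0, -32.7]
force: [-2.7, 0.1, 4.4]
width: 0.0457
```

```bash
python3 -m pendant '[[0.95,-0.03,0,0,0],[-0.25,0,0,0,0],[-0.25,0,0,0,0],[-0.25,0,0,0,0],[-0.25,0,0,0,0],[-0.25,-0.2,0,0,0],[-0.25,-0.6,0,0,0],[-0.25,-1,0,0,0],[-0.25,-1,0,0,0],[-0.25,-1,0,0,0],[-0.25,-1,0,0,0],[-0.25,-0.6,0,0,0]]'
python3 -m pendant '[[-0.25,0,0,0,0],[-0.25,0,0,0,0],[-0.25,0,0,0,0]]'
python3 - <<'E'
from h import *
plan(.496,.154,.03,11.5)
e=ctrl.get_image("wrist"); crop(e,0,0,560,420,1.4,"pics/w19.png")
e=ctrl.get_image("side"); crop(e,130,140,290,370,2.6,"pics/si19.png")
import pickle; pickle.dump(e,open("d5.pkl","wb"))
E
```

```text
clock: 31.4
tcp_pos: [0.4977, 0.154, 0.3466]
orientation: [86.8, 89.8, 8.3]
force: [1.0, 0.2, 0.5]
width: 0.0585
clock: 31.65
tcp_pos: [0.4966, 0.1538, 0.3422]
orientation: [-93.4, 89.9, -171.9]
force: [0.4, 1.0, 0.9]
width: 0.0583
clock 31.65 grasp [0.4962 0.1537 0.1622] jaw yaw 11.48 width 0.0583 F [0.4 1.  0.9] j6 -3.8
shift mm [132.2   0.2  -0.3] units [ 5.29  0.01 -0.01]
ccw deg 0.016774538936516592 turn units (about tool x down) -0.002439757791218355
```

View pics/w19.png

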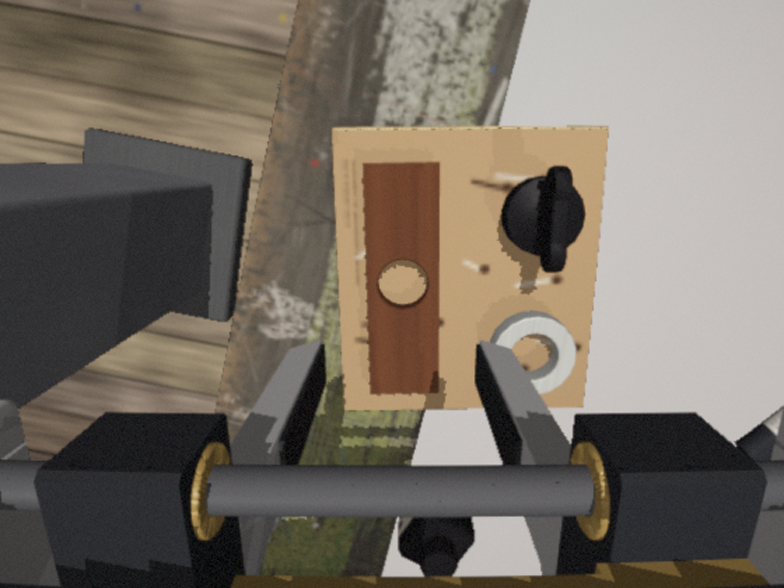

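View pics/si19.png

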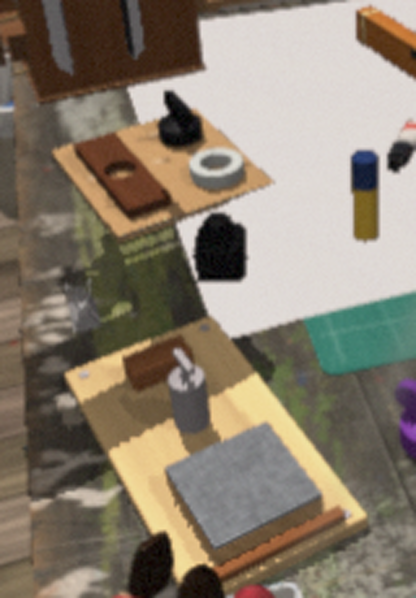

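```bash
python3 -c "
from bench import ctrl
print(ctrl.close_job())"
```

```text
the job is handed in; nothing more can be done
None
```

The clamp is apart and the printing block is free. I handed the job in at about 31.8 s of the 70 s allowed. The close-out gives no verdict, so what follows rests on my own checks.

- **Knob:** it came free after about 58° anticlockwise. The five earlier lift tries (27° to 52°) each stopped at about 17 N. It stands upright on the pad.
- **Ring:** it lies flat on the pad. The fingertips reached about 5 mm below it in the grip, so it dropped roughly those 5 mm when released, well under the limit.
- **Bar:** it lies flat beside the knob and ring, set down with the fingertips just touching the pad.

**Last pictures (wrist and side):**
- The three parts lie apart on the pad, none touching another, with the gripper clear above them.
- The block's corners are within 1 pixel of where they were at the start.
- The ink bottle and glue stick look upright and unmoved, but I judged that by eye and did not measure it.

**Disagreement:** my first rough corner readings from the scene and side cameras put the stud about 10 mm from the wrist camera's position. Overlaying the wrist-based model on the scene and side pictures matched to within about 1–2 pixels, so I used the wrist position and the grasps came out centred.

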